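Wedge the saw fence tight

TASK

The wedge that locks the band saw's fence is only started in its slot. Take the mallet from the rubber mat and knock the wedge in along its slot with several separate light taps until another tap no longer moves it and it sits tight, then lay the mallet back down on the mat. Never hit hard, do not touch the wedge with the gripper, and leave everything else where it is.

Things in the scene. Friction and masses are not known exactly. Their poses are not given: they have to be found in the camera images.
- bracket: fixed steel bracket: plate 200x130x8 mm, cheek 80x30 mm on it, top 56 mm up. Origin on the table, mid slot, in the plane of the cheek's flat face (y = 0), cheek on -y. +x: the way the wedge is driven. Opposite on +y: the fence foot, sprung, slope 1 in 8 matching the wedge; slot width unknown by 3 mm either way, so the wedge starts to bite with its origin at x -46 to +2 mm
- wedge: loose white plastic wedge, 150 mm long, 50 high, 15 wide at the nose, 33 at the tail, nose in the slot, standing on the bracket's plate. Origin on its underside at half length, 12 mm from its flat side (-y). +x points to the nose (the way it is driven), z up. Loose it slides at 1 to 3 N; once it bites, resistance climbs some 5 to 8 N per mm; it sits tight once taps peak at 16 to 22 N; over 26 N is too hard and spoils it
- wedge_head (a point): middle of the wedge's upright tail face, the face to tap, 30 mm above the wedge's underside (38 mm above the table); the face is 33 mm wide, 50 mm high. When tight it still stands 28 to 81 mm out of the slot
- mallet: loose 0.36 kg mallet lying flat on the mat: white cylinder head, 40 mm diameter, 90 mm long, end faces alike, on a wooden handle of 24 x 24 mm section ending in a 34 mm wide, 40 mm high butt. Origin on its underside below the grip. +x points to the head, whose axis lies along y; faces centred at (50, +45, 20) and (50, -45, 20) mm; handle axis 20 mm above the underside; butt ends at x = -170 mm
- mallet_grip (a point): point on the handle's axis, 50 mm from the head's axis, near the centre of mass; 30 mm of handle is free between here and the head
- mat: fixed black rubber mat, 300 x 200 x 4 mm, origin at the centre of its underside, long side along its x, top 4 mm above the table
- wrench: bystander: loose steel spanner, 180 mm, lying flat
- spray: bystander: loose bottle, 68 mm diameter, 170 mm high
- pan: bystander: loose open steel pan 110 x 170 x 50 mm
- tape: bystander: loose roll of clear tape lying flat, 90 mm outside diameter, 24 mm high
- push_block: bystander: loose white push block, 110 x 80 mm, 62 mm high
- bench_brush: bystander: loose hand brush, 200 mm, lying flat

How it is judged (in metres and radians):
On the way, in this order (a step that is already met when the one before it is completed fails the run):
1. the mallet is lifted off the mat (height (world z) of mallet above 0.02 m and contact force between mallet and mat below 0.1 N), for 0.2 s.
2. the mallet strikes the wedge (contact force between mallet and wedge above 1 N).
3. the mallet comes away from the wedge (contact force between mallet and wedge below 0.05 N), for 0.05 s.
4. the mallet strikes the wedge again (contact force between mallet and wedge above 1 N).
5. the wedge sits tight by itself, squeezed by more than 12 N, with the mallet away from it (contact force between mallet and wedge below 0.05 N and contact force between wedge and bracket above 12 N and x of wedge in the frame of bracket above -0.05 m), for 0.2 s.
At the end, for the whole second after the job is handed in: The wedge stands in its slot (its x in the bracket frame above -50 mm), squeezed there with more than 12 N by itself, upright (within 0.06 rad) and in line with the slot (within 0.05 rad), at rest; the mallet lies flat on the mat, its grip point over the mat, released and at rest (contact force between wedge and bracket above 12 N and x of wedge in the frame of bracket above -0.05 m and angle between the x axis of wedge and the x axis of bracket, either way round below 0.05 rad and angle between wedge's own z axis and vertical below 0.06 rad and linear speed of wedge below 0.01 m/s and linear speed of mallet below 0.02 m/s and x of mallet_grip in the frame of mat between -0.15 and 0.15 m and y of mallet_grip in the frame of mat between -0.1 and 0.1 m and contact force between mallet and mat above 0.5 N and height (world z) of mallet_grip below 0.035 m); the robot touches nothing.
It fails at once if the mallet hits or presses the wedge with more than 26 N (contact force between mallet and wedge above 26 N).
It fails at once if the gripper or arm touches the wedge (contact force between any of the fingers, the arm and wedge above 0.5 N).
It fails at once if a bystander is moved by more than 20 mm (distance of any of wrench, spray, pan, tape, push_block, bench_brush from where it was at the start of the episode above 0.02 m).
It also fails if it takes over 58 s, if anything falls off the work surface, if the arm or the gripper's body presses on something with over 40 N, if the wrist force passes 120 N, or if a joint passes its speed limit or range.

ROBOT

A 6-joint arm with a two-finger parallel gripper is mounted at the origin on the work surface. World frame = base frame: x ahead of the robot, y to its left, z up, the work surface at z = 0. Lengths are in mm, angles in rad, forces in N, time in s.
With the tool pointing down it reaches from about 350 to 775 mm from the base axis. Payload 7.3 kg.
Tool frame: the origin (TCP) lies at the very end of the fingers, on their centre line; the grasp point (between the pads) lies 19 mm behind it; z points along the fingers, x is the direction in which the jaws open and shut, and the axes are right-handed (so a half turn about z gives the same grasp; the last joint's range is limited). The gripper opens to 92 mm and grips with 3 to 60 N. Pads are 19 mm wide; open, the fingers measure 130 mm over their backs; the gripper's body (75 mm by 190 mm) begins 47 mm behind the grasp point.
Start: joints at [1.189, 0.342, 1.524, -0, 1.275, -0.146], TCP at [122.636, 510.498, 198.241] pointing down, gripper open.
Joint ranges: [-2.53, 2.53], [-0.77, 2.02], [0.04, 2.7], [-1, 4.14], [0.28, 2.66], [-3.11, 3.11]. Speed limits (rad/s): [2.57, 2.57, 3.14, 3.14, 3.14, 3.14].

INTERFACE

Orientations are given as [roll, pitch, yaw] about the fixed x, y, z axes, in that order (R = Rz(yaw) Ry(pitch) Rx(roll)).
In Python, from plant import bot, capture, camera_params gives the robot as it stands.
- The arm moves only by the shell command python3 -m jog 'ROWS' [OPENING]. ROWS is a JSON object of lists of equal length, an entry for each row: "xyz": the shift along the world's x, y, z as a fraction of full scale, a list of three; "angular": the turn, a rotation vector about the world's x, y, z as a fraction of full scale, a list of three. In form: {"xyz": [[x, y, z], ...], "angular": [[wx, wy, wz], ...]}. A call has 1 to 10 rows; each row shifts and turns the pose as measured when the row begins; what a row does not reach is not made up. Full scale, the value 1, is 2 cm for a shift and 6 degrees for a turn. A row lasts 1/10 s, in which the tool goes at most 50 mm and 8.59 degrees, less where a joint would pass 70% of its speed; a pose out of reach is approached as far as the arm can. A call with a number of a shift or a turn outside -1 to 1 is refused whole. A call with a gripper value outside its range is refused whole. OPENING is the closure, from -1 (fully open) to 1 (shut), set as the call begins (- or left out, the last holds). The fingers move at their own pace and stop on an object; the grip force is fixed at half the most. Time passes only in rows, so rows that do not move let the fingers close. It gives the time, the measured TCP pose, the force and the opening at its end, in the units of the state.
- bot.get_obs(): the state, without advancing time (a new reading comes with each control period).
- capture(name): name is "scene" or "top" or "wrist"; returns the picture (384x512x3 uint8, red, green, blue); there is no depth.
- camera_params(name): a dict with "fx", "fy", "cx", "cy" (pixels), "rvec" (rotation vector, rad) and "tvec" (3), from world to camera coordinates, as OpenCV has them. Camera axes: x right, y down, z forward; pixel columns grow to the right and rows downward; lengths in mm; the calibration is good to about 2 mm. A picture is of the moment at which its call begins: read the wrist's pose just before it. camera_params takes no time and is no camera call; for the wrist camera it gives the pose at the moment of the call.
- bot.close_job(): hands the job in, once; it reports no verdict.
The state is a dict: "time": time; "joint_positions": joint angles; "dq": joint speeds; "tau": joint torques, N m; "tool_pos": TCP position; "tcp_rot": TCP orientation; "contact_force": force on the tool from outside, world axes, zero at the start; "moment": the same for the moment, N m; "grip_width": finger opening in mm.
Only numpy, scipy, OpenCV 4.12 (cv2) and the standard library are available. Lean on these libraries where they do the work, as an engineer would, in place of code of your own. Each camera call takes 0.05 s, during which the arm holds its last target.

## Working session

There is one attempt and no reset: what is moved stays moved. The work goes in short steps, Python scripts to look and compute and a shell command to move; the robot and the scene stay as the last step left them, time stands still between calls to the robot, and variables do not carry over. Pictures are saved under pics/ and viewed, and the job is handed in when it is done.

```bash
ls; mkdir -p pics
python3 - <<'E'
from plant import bot,capture,camera_params
import cv2
for n in ("scene","top","wrist"):
    p=camera_params(n); print(n,p)
    cv2.imwrite(f"pics/{n}0.png",cv2.cvtColor(capture(n),cv2.COLOR_RGB2BGR))
print(bot.get_obs())
E
```

```text
pics
scene {'fx': 418.68181615437237, 'fy': 418.68181615437237, 'cx': 252.32787336113915, 'cy': 187.0339625933841, 'rvec': array([ 2.19357764,  1.34458321, -0.43407114]), 'tvec': array([-282.9234098 , -369.33762779, 1521.44297332])}
top {'fx': 387.53476470449743, 'fy': 387.53476470449743, 'cx': 261.1189157481829, 'cy': 187.38235069908157, 'rvec': array([ 2.18646653, -2.23869901,  0.04790081]), 'tvec': array([  17.23150123,  553.00774796, 1007.49497588])}
wrist {'fx': 305.54426891213984, 'fy': 305.54426891213984, 'cx': 257.220080831801, 'cy': 190.63814461949684, 'rvec': array([-2.30476426, -1.81724408, -0.22689319]), 'tvec': array([-523.4517723 ,  -31.64450199,  389.40487405])}
{'time': 0.15, 'joint_positions': array([ 1.18901093e+00,  3.42538468e-01,  1.52479537e+00,  1.80542061e-05,
        1.27537461e+00, -1.46027514e-01]), 'dq': array([ 1.63587515e-05, -2.37716198e-03, -2.00166992e-03, -7.60216095e-04,
        7.39403830e-04, -1.04688624e-03]), 'tau': array([ 8.23154787e-04, -4.31470084e+01, -2.44349939e+01,  7.18727033e-02,
        5.38701320e-02, -1.03650773e-04]), 'tool_pos': array([122.49273139, 510.17343995, 197.71796344]), 'tcp_rot': array([-3.14141321e+00,  1.10140422e-03,  1.33503328e+00]), 'contact_force': array([ 0.43904423, -0.10742836,  0.94627801]), 'moment': array([-0.02373198, -0.01299723,  0.07681182]), 'grip_width': 91.64551238621274}
```

View pics/scene0.png

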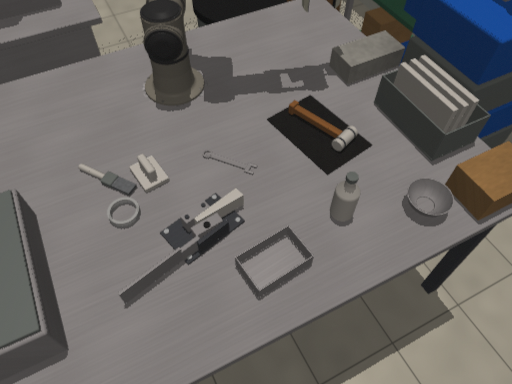

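View pics/top0.png

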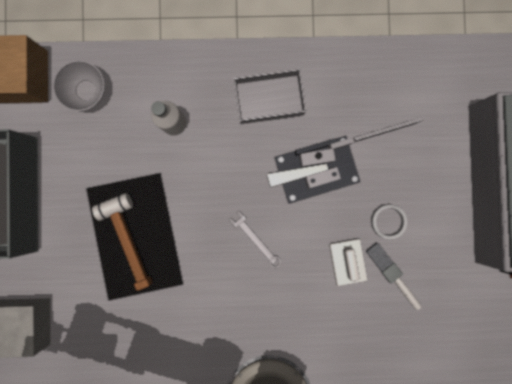

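View pics/wrist0.png

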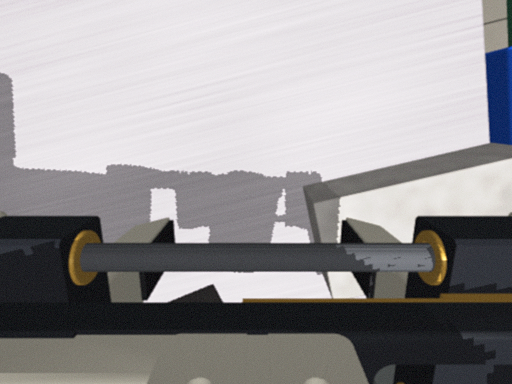

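The top view shows the mallet on the mat (head ~(112,207), butt ~(142,284)), and the wedge with its tail at ~(269,180) pointing right into the bracket. Now enlarging both areas to measure.

Run:
```python
import cv2
a=cv2.imread("pics/top0.png")
cv2.imwrite("pics/mal.png",cv2.resize(a[165:305,80:190],None,fx=5,fy=5,interpolation=cv2.INTER_CUBIC)[:, :][:700:1])
m=cv2.resize(a[168:304,80:190],None,fx=4.4,fy=4.4,interpolation=cv2.INTER_CUBIC);cv2.imwrite("pics/mal.png",m)
b=cv2.resize(a[125:215,255:375],None,fx=6,fy=6,interpolation=cv2.INTER_CUBIC);cv2.imwrite("pics/br.png",b)
s=cv2.imread("pics/scene0.png")
b=cv2.resize(s[180:270,155:255],None,fx=6,fy=6,interpolation=cv2.INTER_CUBIC);cv2.imwrite("pics/brs.png",b)
```

```text
(no output)
```

View pics/mal.png

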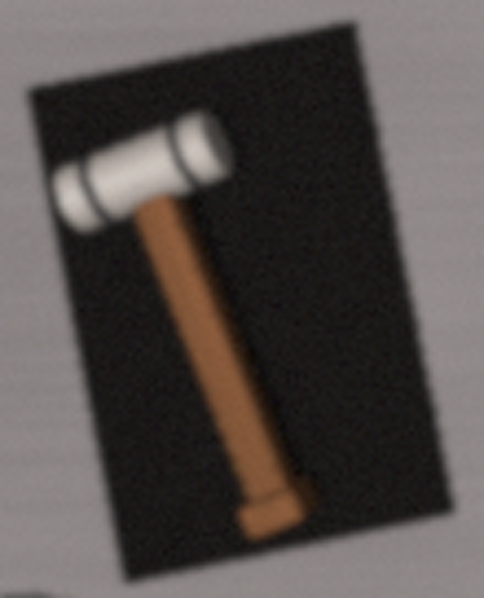

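View pics/br.png

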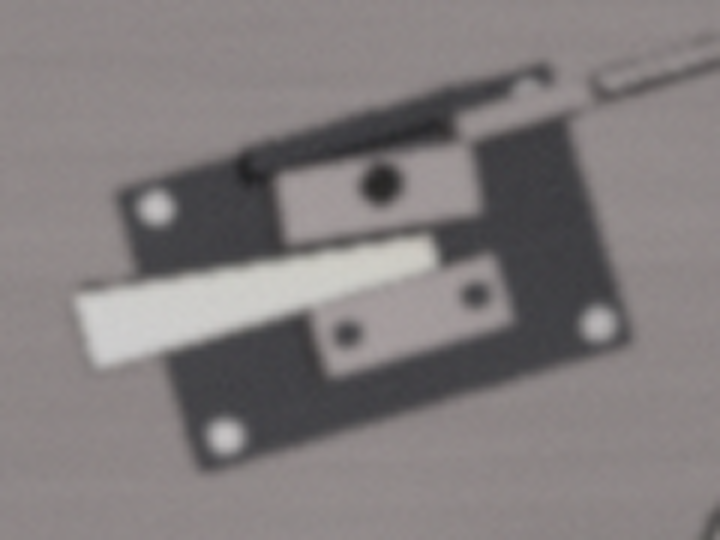

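View pics/brs.png

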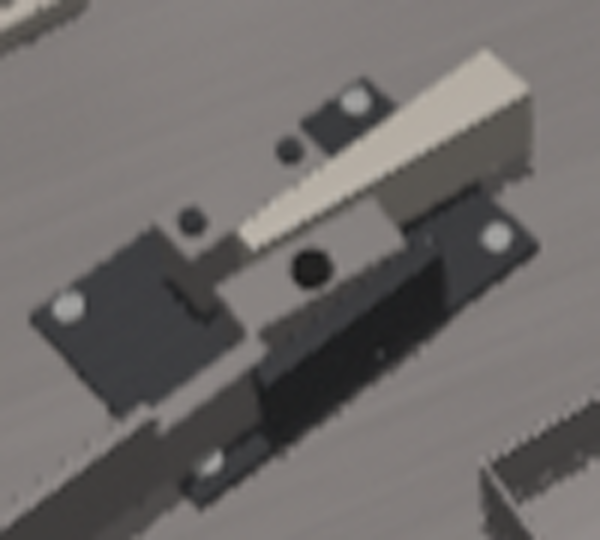

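```bash
cat > h.py <<'E'
import numpy as np,cv2
from plant import camera_params
def ray(uv,z,cam="top"):
    p=camera_params(cam);R,_=cv2.Rodrigues(p["rvec"]);c=-R.T@p["tvec"]
    d=R.T@np.array([(uv[0]-p["cx"])/p["fx"],(uv[1]-p["cy"])/p["fy"],1])
    return c+d*(z-c[2])/d[2]
def proj(P,cam="top"):
    p=camera_params(cam);K=np.array([[p["fx"],0,p["cx"]],[0,p["fy"],p["cy"]],[0,0,1.]])
    return cv2.projectPoints(np.array(P,float).reshape(-1,3),p["rvec"],p["tvec"],K,None)[0].reshape(-1,2)
def crop(U,s,o): return [(U[0]+.5)/s-.5+o[0],(U[1]+.5)/s-.5+o[1]]
E
python3 - <<'E'
from h import *
np.set_printoptions(precision=1,suppress=True)
def show(name,pts,s,o,z):
    P=np.array([ray(crop(u,s,o),z) for u in pts]);print(name,P[:,:2].tolist() and P[:,:2].round(1).tolist());print('  sides',[round(float(np.linalg.norm(P[i]-P[i-1])),1) for i in range(len(P))],'ang',[round(float(np.degrees(np.arctan2(*(P[i]-P[i-1])[[1,0]]))),1) for i in range(len(P))]);return P
B=(255,125);M=(80,168)
P=show('plate',[(118,190),(548,65),(632,342),(203,472)],6,B,8);print(P.mean(0))
show('cheek',[(310,312),(495,253),(515,320),(330,378)],6,B,56)
show('wedge',[(75,295),(435,233),(438,265),(98,370)],6,B,58)
P=show('mat',[(30,90),(356,22),(453,510),(127,578)],4.4,M,4);print(P.mean(0))
show('handle',[(135,207),(185,198),(295,487),(243,497)],4.4,M,36)
show('headcyl band',[(90,160),(165,125),(190,190),(110,222)],4.4,M,24)
show('head ends',[(55,200),(225,140)],4.4,M,24)
show('butt',[(238,510),(300,495),(308,520),(250,540)],4.4,M,44)
E
```

```text
plate [[634.3, -32.3], [685.2, -222.9], [562.4, -256.1], [510.0, -66.4]]
  sides [128.9, 197.3, 127.2, 196.9] ang [15.3, -75.0, -164.9, 105.4]
[ 598.  -144.4    8. ]
cheek [[576.2, -108.8], [599.1, -186.9], [570.9, -194.4], [548.5, -116.4]]
  sides [28.8, 81.4, 29.2, 81.2] ang [15.3, -73.7, -165.0, 106.0]
wedge [[585.5, -10.8], [607.9, -161.6], [594.5, -162.5], [554.0, -19.6]]
  sides [32.6, 152.5, 13.4, 148.5] ang [15.6, -81.5, -176.3, 105.8]
mat [[562.3, 461.2], [598.4, 267.3], [307.6, 214.7], [272.9, 407.2]]
  sides [294.4, 197.2, 295.5, 195.6] ang [10.6, -79.5, -169.7, 100.2]
[435.3 337.6   4. ]
handle [[492.3, 387.9], [496.8, 359.2], [329.9, 298.6], [325.0, 328.4]]
  sides [177.6, 29.0, 177.6, 30.2] ang [19.6, -81.1, -160.0, 99.4]
headcyl band [[519.9, 418.2], [539.3, 374.4], [501.1, 360.4], [483.6, 407.0]]
  sides [38.0, 47.8, 40.7, 49.8] ang [17.1, -66.1, -159.9, 110.6]
head ends [[497.1, 438.7], [529.7, 339.7]]
  sides [104.2, 104.2] ang [108.2, -71.8]
butt [[319.3, 328.8], [326.8, 293.6], [312.6, 289.3], [302.2, 322.2]]
  sides [18.3, 36.0, 14.9, 34.6] ang [21.0, -77.9, -163.1, 107.5]
```

Sizes agree with the spec within ~2%. I'll overlay the models in both cameras to check and refine the poses.

```bash
cat > ov.py <<'E'
from h import *
def box(x0,x1,y0,y1,z0,z1): return [[(x0,y0,z),(x1,y0,z),(x1,y1,z),(x0,y1,z),(x0,y0,z)] for z in (z0,z1)]
def tf(P,pose):
    x,y,z,a=pose;c,s=np.cos(np.radians(a)),np.sin(np.radians(a));P=np.array(P,float)
    return np.c_[x+c*P[:,0]-s*P[:,1],y+s*P[:,0]+c*P[:,1],z+P[:,2]]
def models(br,wx,mal,mat):
    L=[]
    L+=[(tf(l,br),(0,255,0)) for l in box(-100,100,-65,65,8,8)[:1]+box(-40,40,-30,0,56,56)[:1]]
    w=[(-75,-12,50),(75,-12,50),(75,3,50),(-75,21,50),(-75,-12,50)]
    w=[(p[0]+wx,p[1]+12,p[2]+8) for p in w]; L.append((tf(w,br),(0,0,255)))
    w2=[(-75+wx,0,58),(-75+wx,0,8),(-75+wx,33,8),(-75+wx,33,58)];L.append((tf(w2,br),(0,0,255)))
    L+=[(tf(l,mal),(255,255,0)) for l in box(-155,30,-12,12,32,32)[:1]+box(-170,-150,-17,17,40,40)[:1]]
    t=np.linspace(0,2*np.pi,30)
    for y in(45,-45): L.append((tf(np.c_[50+20*np.cos(t),0*t+y,20+20*np.sin(t)],mal),(255,0,255)))
    L+=[(tf(l,mat),(0,255,0)) for l in box(-150,150,-100,100,4,4)[:1]]
    return L
def draw(img,cam,L,roi,s,out):
    x0,y0,x1,y1=roi;b=cv2.resize(img[y0:y1,x0:x1],None,fx=s,fy=s,interpolation=cv2.INTER_CUBIC)
    for P,c in L:
        q=proj(P,cam);q=np.round((q-[x0,y0]+.5)*s-.5).astype(np.int32);cv2.polylines(b,[q.reshape(-1,1,2)],False,c,1)
    cv2.imwrite(out,b)
E
cat > p1.py <<'E'
from ov import *
br=(590,-146.5,0,-74.8);wx=-58
mal=(466.5,363.5,4,20);mat=(435.3,337.6,0,10.3)
L=models(br,wx,mal,mat)
t=cv2.imread("pics/top0.png");s=cv2.imread("pics/scene0.png")
draw(t,"top",L,(255,125,375,215),6,"pics/o1.png")
draw(t,"top",L,(80,168,190,304),4.4,"pics/o2.png")
draw(s,"scene",L,(155,180,255,270),6,"pics/o3.png")
draw(s,"scene",L,(260,90,380,175),6,"pics/o4.png")
for a,b,o in((1,3,'A'),(2,4,'B')):
    A=cv2.imread(f"pics/o{a}.png");Bm=cv2.imread(f"pics/o{b}.png")
E
python3 p1.py
```

```text
(no output)
```

View pics/o1.png

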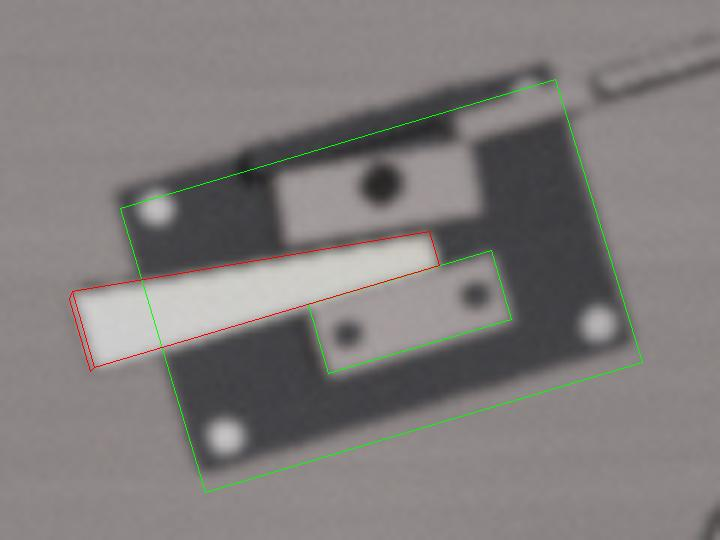

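View pics/o2.png

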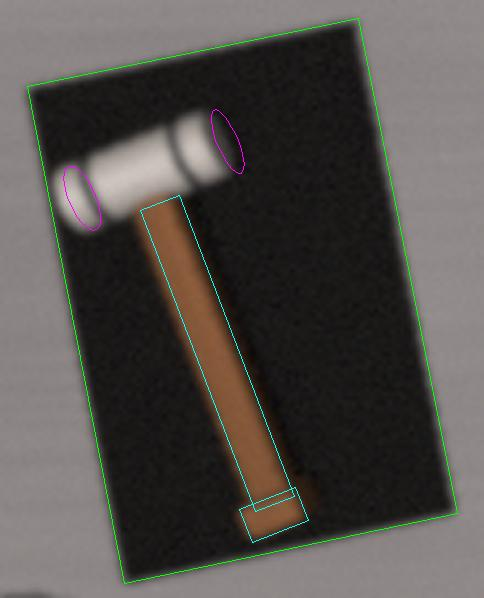

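View pics/o3.png

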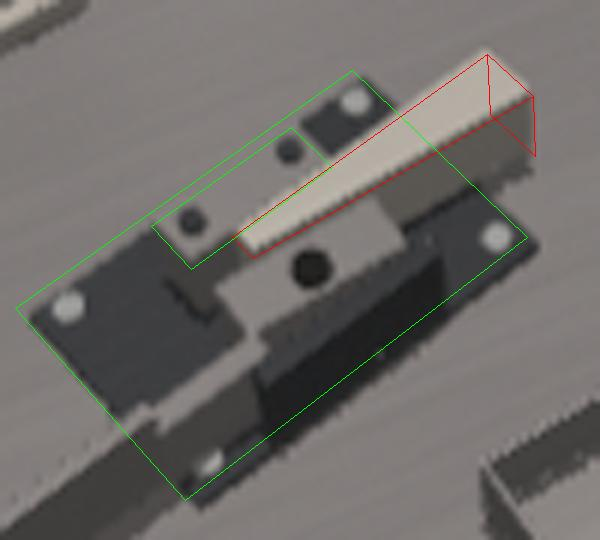

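View pics/o4.png

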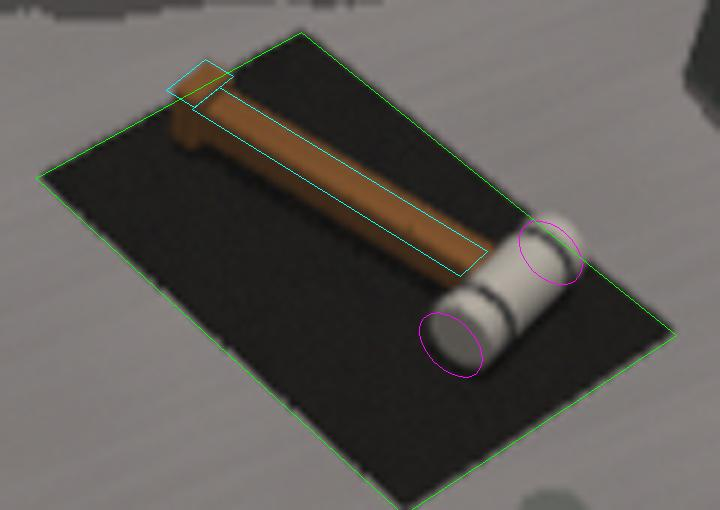

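```bash
sed -i 's/^mal=.*/mal=(465,368.5,4,20.3);mat=(435.3,337.6,0,10.3)/; s/^br=.*/br=(590,-147,0,-74.8);wx=-58/' p1.py; python3 p1.py
```

```text
(no output)
```

View pics/o2.png

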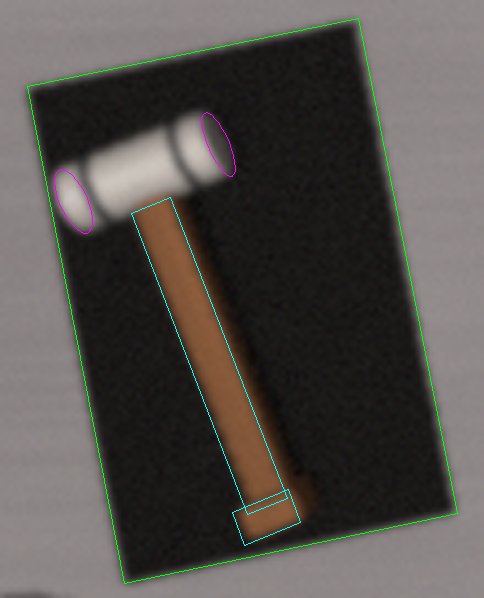

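View pics/o4.png

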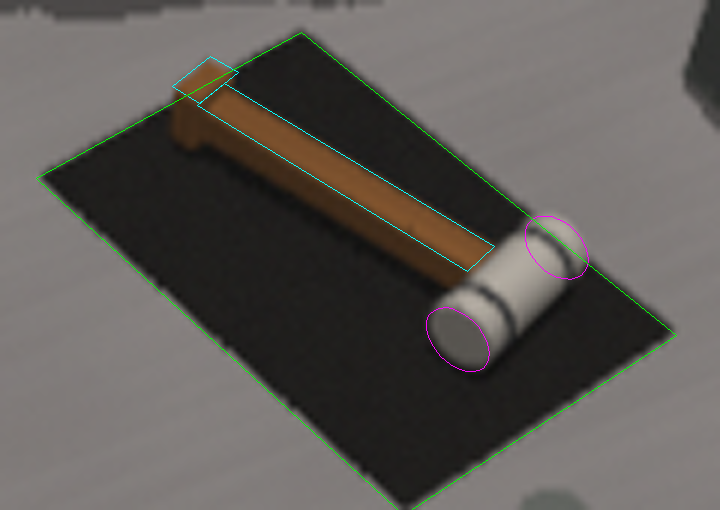

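Overlays fit well in both cameras: mallet origin at about (465, 368) with yaw 20.7°, bracket origin (590,-147) with yaw -74.8°, and wedge x -58. Moving above the handle, 38 mm from the head's axis.

```bash
python3 -m jog '{"xyz":[[0.98,-0.385,-0.2],[0.98,-0.385,-0.2],[0.98,-0.385,-0.2],[0.98,-0.385,-0.2],[0.98,-0.385,-0.2],[0.98,-0.385,-0.2],[0.98,-0.385,-0.2],[0.98,-0.385,-0.2],[0.98,-0.385,-0.2]],"angular":[[0,0,0.317],[0,0,0.317],[0,0,0.317],[0,0,0.317],[0,0,0.317],[0,0,0.317],[0,0,0.317],[0,0,0.317],[0,0,0.317]]}' -1
```

```text
time: 1.05
tool_pos: [301.8, 437.7, 158.5]
tcp_rot: [-3.138, 0.004, 1.651]
contact_force: [0.2, 0.8, 0.5]
grip_width: 91.9
```

```bash
python3 -m jog '{"xyz":[[0.97,-0.367,-0.2],[0.97,-0.367,-0.2],[0.97,-0.367,-0.2],[0.97,-0.367,-0.2],[0.97,-0.367,-0.2],[0.97,-0.367,-0.2],[0.97,-0.367,-0.2],[0.97,-0.367,-0.2],[0.97,-0.367,-0.2],[0,0,0]],"angular":[[0,0,0.3],[0,0,0.3],[0,0,0.3],[0,0,0.3],[0,0,0.3],[0,0,0.3],[0,0,0.3],[0,0,0.3],[0,0,0.3],[0,0,0]]}' -1
python3 - <<'E'
from plant import *
import cv2
from ov import *
o=bot.get_obs();p=camera_params("wrist");img=cv2.cvtColor(capture("wrist"),cv2.COLOR_RGB2BGR)
import h
L=models((590,-147,0,-74.8),-58,(465,367.7,4,20.7),(435.3,337.6,0,10.3))
draw(img,"wrist",L,(0,0,512,384),1.5,"pics/w1.png")
print(o["tool_pos"],o["tcp_rot"])
E
```

```text
time: 2.05
tool_pos: [483.9, 365.5, 116.7]
tcp_rot: [-3.131, 0.007, 1.943]
contact_force: [-0.4, -0.0, 0.8]
grip_width: 92.0
[483.87007043 365.51712207 116.71853548] [-3.13131455  0.00719863  1.94345685]
```

View pics/w1.png

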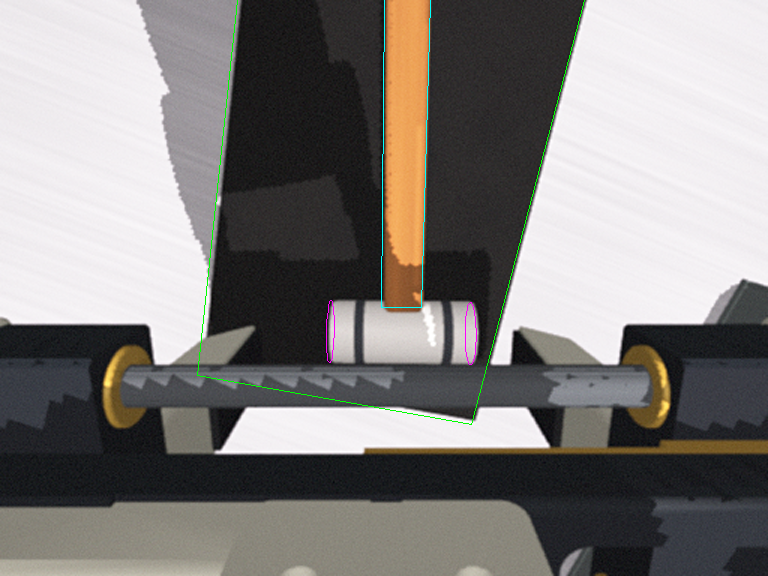

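Wrist view confirms the fit (handle at 386–431 px against the model's 383–430, and the head ends coincide). I'll use a helper to work out the remaining shift and turn.

```bash
cat > d.py <<'E'
import sys,numpy as np
from plant import bot
from scipy.spatial.transform import Rotation as R
o=bot.get_obs();x,y,z,a=map(float,sys.argv[1:5])
T=R.from_euler('xyz',[np.pi,0,np.radians(a)]);C=R.from_euler('xyz',o["tcp_rot"])
print("t",o["time"],"pos",o["tool_pos"].round(1),"yaw",round(float(np.degrees(o["tcp_rot"][2])),2),"F",o["contact_force"].round(1),"w",round(float(o["grip_width"]),1))
print("total units xyz",((np.array([x,y,z])-o["tool_pos"])/20).round(2),"ang",(np.degrees((T*C.inv()).as_rotvec())/6).round(3))
E
python3 d.py 476.2 371.8 9 110.7
```

```text
t 2.1 pos [482.6 366.1 116.9] yaw 111.33 F [-0.   0.  -0.2] w 92.0
total units xyz [-0.32  0.29 -5.4 ] ang [ 0.097 -0.076 -0.105]
```

```bash
python3 -m jog '{"xyz":[[-0.16,0.14,-0.8],[-0.16,0.14,-0.9],[0,0,-0.9],[0,0,-0.9],[0,0,-0.7],[0,0,0]],"angular":[[0.05,-0.04,-0.05],[0.05,-0.04,-0.05],[0,0,0],[0,0,0],[0,0,0],[0,0,0]]}' -1; python3 d.py 476.2 371.8 9 110.7
```

```text
time: 2.7
tool_pos: [469.8, 374.8, 31.6]
tcp_rot: [-3.141, -0.002, 1.931]
contact_force: [-0.4, 0.2, -0.5]
grip_width: 91.8
t 2.7 pos [469.8 374.8  31.6] yaw 110.62 F [-0.4  0.2 -0.5] w 91.8
total units xyz [ 0.32 -0.15 -1.13] ang [-0.02  -0.011  0.013]
```

```bash
python3 -m jog '{"xyz":[[0.3,-0.14,-0.4],[0,0,-0.4],[0,0,0]],"angular":[[0,0,0],[0,0,0],[0,0,0]]}' -1; python3 d.py 476.2 371.8 9 110.7
```

```text
time: 3.0
tool_pos: [475.7, 373.2, 16.3]
tcp_rot: [3.14, -0.003, 1.931]
contact_force: [-0.7, -0.7, 0.0]
grip_width: 91.4
t 3.0 pos [475.7 373.2  16.3] yaw 110.66 F [-0.7 -0.7  0. ] w 91.4
total units xyz [ 0.03 -0.07 -0.37] ang [-0.032  0.004  0.006]
```

```bash
python3 -m jog '{"xyz":[[0.03,-0.06,-0.35],[0,0,0]],"angular":[[-0.02,0,0],[0,0,0]]}' -1; python3 d.py 476.2 371.8 9 110.7
```

```text
time: 3.2
tool_pos: [476.7, 372.1, 9.4]
tcp_rot: [3.14, -0.001, 1.931]
contact_force: [0.1, 0.2, -0.5]
grip_width: 91.7
t 3.2 pos [476.7 372.1   9.4] yaw 110.64 F [ 0.1  0.2 -0.5] w 91.7
total units xyz [-0.03 -0.01 -0.02] ang [-0.016  0.013  0.01 ]
```

```bash
python3 -m jog '{"xyz":[[0,0,0],[0,0,0],[0,0,0],[0,0,0],[0,0,0],[0,0,0],[0,0,0],[0,0,0]],"angular":[[0,0,0],[0,0,0],[0,0,0],[0,0,0],[0,0,0],[0,0,0],[0,0,0],[0,0,0]]}' 1; python3 d.py 476.2 371.8 9 110.7
```

```text
time: 4.0
tool_pos: [477.4, 372.4, 10.5]
tcp_rot: [3.138, -0.001, 1.931]
contact_force: [0.3, 0.2, 1.3]
grip_width: 32.4
t 4.0 pos [477.4 372.4  10.5] yaw 110.62 F [0.3 0.2 1.3] w 32.4
total units xyz [-0.06 -0.03 -0.08] ang [-0.026  0.029  0.013]
```

```bash
python3 -m jog '{"xyz":[[0,0,0],[0,0,0],[0,0,0]],"angular":[[0,0,0],[0,0,0],[0,0,0]]}' 1; python3 d.py 476.2 371.8 9 110.7
```

```text
time: 4.3
tool_pos: [477.4, 372.4, 10.5]
tcp_rot: [3.138, -0.001, 1.931]
contact_force: [0.4, 1.2, -0.2]
grip_width: 8.4
t 4.3 pos [477.4 372.4  10.5] yaw 110.63 F [ 0.4  1.2 -0.2] w 8.4
total units xyz [-0.06 -0.03 -0.07] ang [-0.026  0.029  0.012]
```

```bash
cat > look.py <<'E'
import sys,cv2
from plant import *
for a in sys.argv[2:]:
    cv2.imwrite(f"pics/{a}_{sys.argv[1]}.png",cv2.resize(cv2.cvtColor(capture(a),cv2.COLOR_RGB2BGR),None,fx=1.5,fy=1.5))
E
python3 look.py a wrist scene
```

```text
(no output)
```

View pics/wrist_a.png

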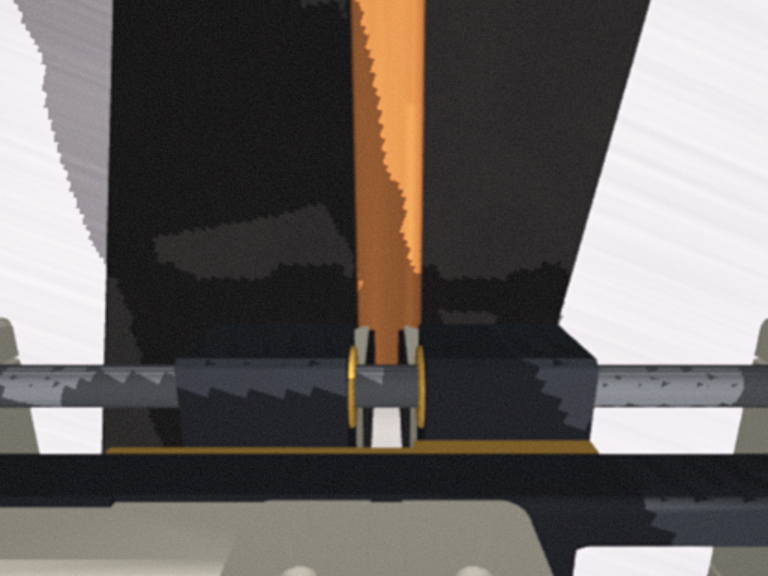

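View pics/scene_a.png

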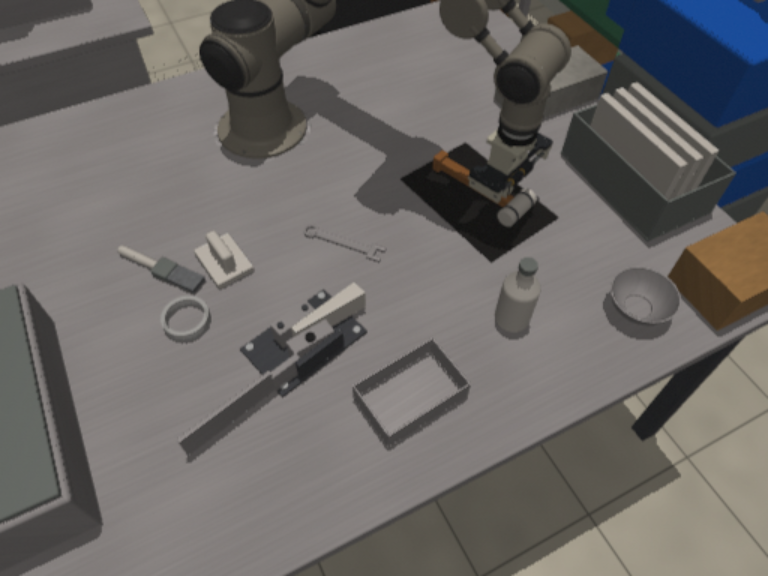

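```bash
python3 -m jog '{"xyz":[[0,0,0]],"angular":[[0,0,0]]}' 1;python3 -m jog '{"xyz":[[0,0,0]],"angular":[[0,0,0]]}' 1
python3 - <<'E'
from plant import *
from h import *
import numpy as np
o=bot.get_obs();p=o["tool_pos"];a=o["tcp_rot"][2];j=np.array([np.cos(a),np.sin(a),0])
P=[p+s*j*k+np.array([0,0,h]) for h in (0,19,40) for k in (4,12) for s in (-1,1)]
print((proj(P,"wrist")*1.5).round())
E
```

```text
time: 4.5
tool_pos: [477.4, 372.4, 10.5]
tcp_rot: [3.138, -0.001, 1.931]
contact_force: [-0.1, 0.5, 0.0]
grip_width: 0.6
time: 4.6
tool_pos: [477.4, 372.4, 10.5]
tcp_rot: [3.138, -0.001, 1.931]
contact_force: [0.8, 0.3, 0.5]
grip_width: 0.4
[[379. 328.]
 [397. 328.]
 [360. 328.]
 [416. 328.]
 [378. 345.]
 [398. 345.]
 [357. 345.]
 [419. 345.]
 [377. 367.]
 [400. 367.]
 [354. 367.]
 [423. 367.]]
```

Run:
```python
from plant import *
from ov import *
img=cv2.cvtColor(capture("wrist"),cv2.COLOR_RGB2BGR)
L=models((590,-147,0,-74.8),-58,(465,367.7,4,20.7),(435.3,337.6,0,10.3))
draw(img,"wrist",[],(170,120,340,320),3,"pics/w2a.png")
draw(img,"wrist",L,(170,120,340,320),3,"pics/w2.png")
s=cv2.cvtColor(capture("scene"),cv2.COLOR_RGB2BGR)
draw(s,"scene",L,(260,70,380,175),6,"pics/s2.png")
```

```text
(no output)
```

View pics/w2.png

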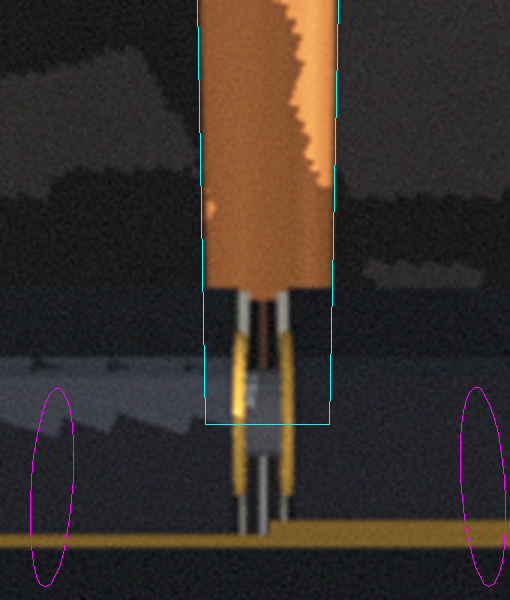

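View pics/s2.png

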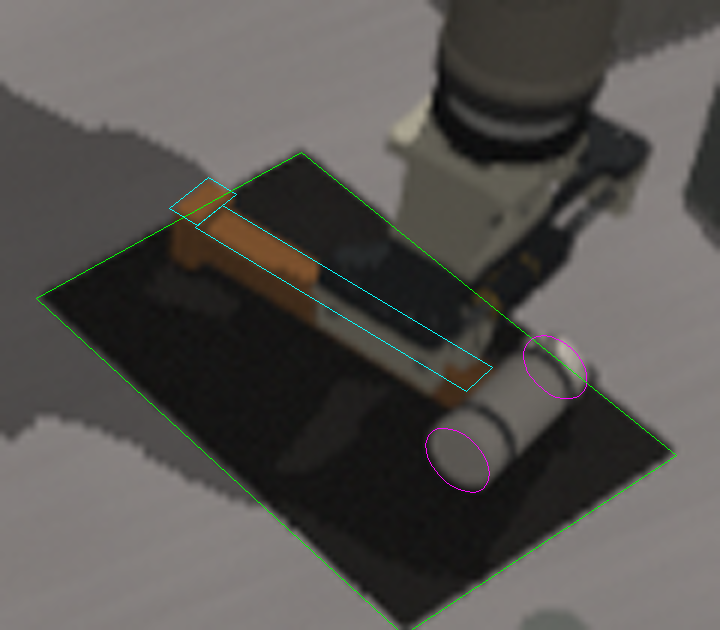

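Run:
```python
from plant import *
from ov import *
o=bot.get_obs();p=o["tool_pos"]
R,_=cv2.Rodrigues(camera_params("wrist")["rvec"]);print("wristcam",-R.T@camera_params("wrist")["tvec"],R[2])
for z in(0,19,47,66):print(z,proj(p+[0,0,z],"scene").round(1),proj(p+[0,0,z],"top").round(1))
a=o["tcp_rot"][2];j=np.array([np.cos(a),np.sin(a),0])
L=[(np.array([p,p+[0,0,66]]),(0,255,255)),(np.array([p-95*j+[0,0,66],p+95*j+[0,0,66]]),(0,0,255)),(np.array([p-20*j,p+20*j]),(0,255,0))]
s=cv2.cvtColor(capture("scene"),cv2.COLOR_RGB2BGR)
draw(s,"scene",L,(250,40,390,145),5.5,"pics/s3.png")
draw(cv2.cvtColor(capture("top"),cv2.COLOR_RGB2BGR),"top",L,(70,150,200,270),5,"pics/t3.png")
```

```text
wristcam [414.91053872 347.84442179 196.72945479] [ 0.23518013  0.08913518 -0.96785599]
0 [[333.9 135.6]] [[120.1 219.9]]
19 [[334.9 131.5]] [[117.4 220.3]]
47 [[336.3 125.4]] [[113.4 220.9]]
66 [[337.3 121.1]] [[110.5 221.3]]
```

View pics/s3.png

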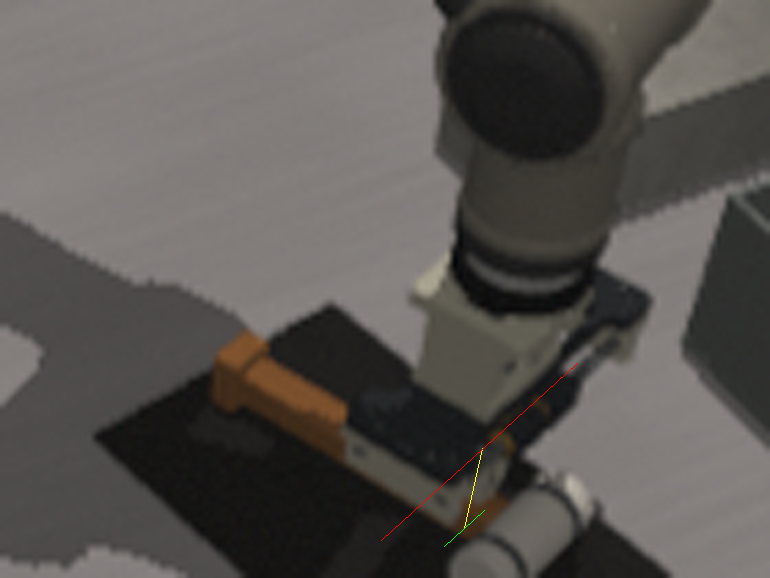

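View pics/t3.png

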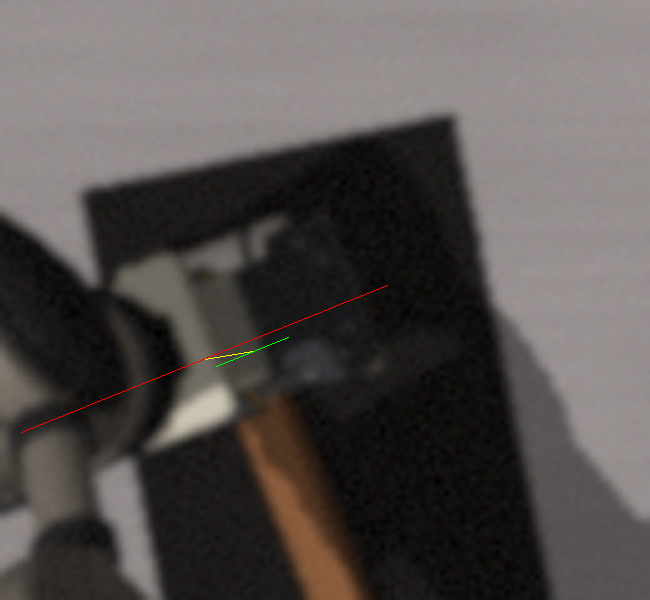

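The width reads 0.4 mm, so nothing is between the fingers, although the mallet hasn't moved. Raising a little to see where the fingers really are.

```bash
python3 -m jog '{"xyz":[[0,0,0.8],[0,0,0.8],[0,0,0.8]],"angular":[[0,0,0],[0,0,0],[0,0,0]]}' ; python3 look.py b wrist scene
```

```text
time: 5.1
tool_pos: [475.5, 371.2, 57.0]
tcp_rot: [-3.139, -0.0, 1.931]
contact_force: [1.0, 0.5, -0.5]
grip_width: 0.4
```

View pics/wrist_b.png

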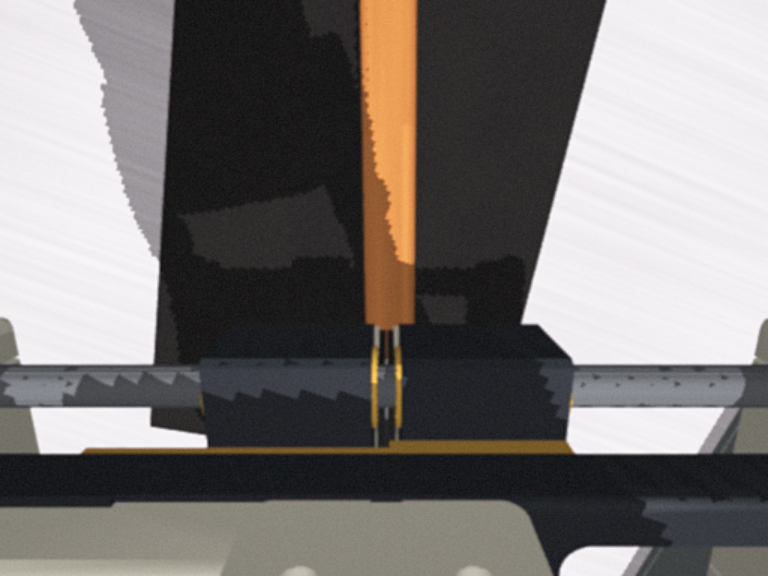

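View pics/scene_b.png

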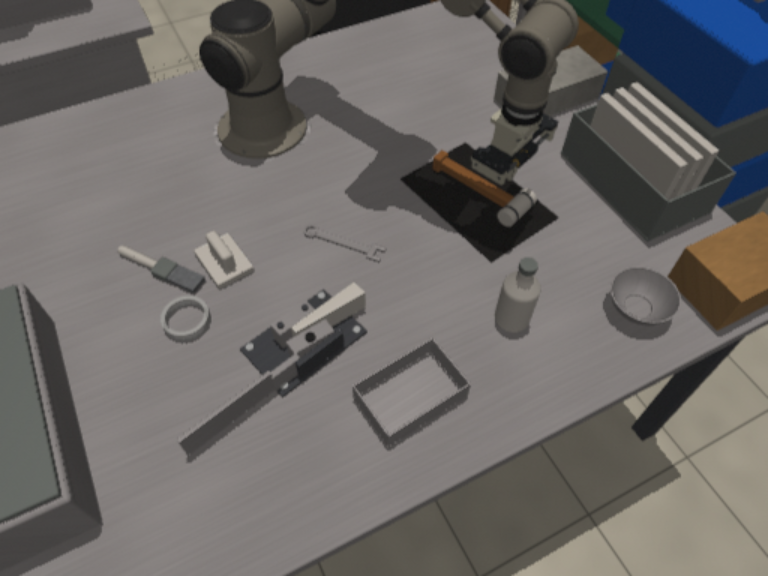

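Run:
```python
from plant import *
from ov import *
o=bot.get_obs();p=o["tool_pos"];a=o["tcp_rot"][2];j=np.array([np.cos(a),np.sin(a),0]);print(p)
L=[(np.array([p,p+[0,0,66]]),(0,255,255)),(np.array([p-20*j,p+20*j]),(0,255,0))]
s=cv2.imread("pics/scene_b.png");s=cv2.resize(s,(512,384),interpolation=cv2.INTER_AREA)
draw(s,"scene",L,(280,50,390,155),5.7,"pics/s4.png")
```

```text
[477.08752355 372.23015253  58.93522312]
```

View pics/s4.png

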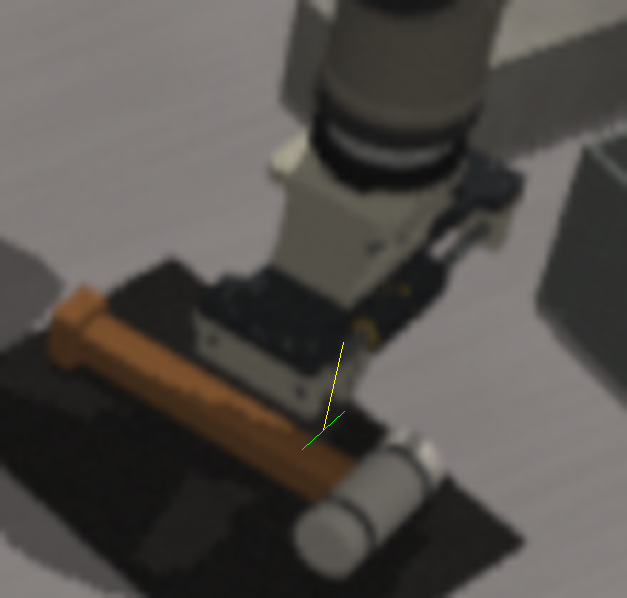

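The fingers seem to end higher than the reported TCP: they closed above the handle. I'll check this by touching down on a free part of the mat.

```bash
python3 -m jog '{"xyz":[[0,-0.6,0.5],[-0.1,-1,0],[-0.1,-1,0],[-0.1,-1,0],[0,-0.2,0],[0,0,-1],[0,0,-0.8],[0,0,0]],"angular":[[0,0,0],[0,0,0],[0,0,0],[0,0,0],[0,0,0],[0,0,0],[0,0,0],[0,0,0]]}' ; python3 d.py 465 300 10 110.7
```

```text
time: 6.0
tool_pos: [469.8, 289.9, 31.6]
tcp_rot: [3.141, -0.001, 1.93]
contact_force: [0.7, -0.6, 0.4]
grip_width: 0.3
t 6.0 pos [469.8 289.9  31.6] yaw 110.57 F [ 0.7 -0.6  0.4] w 0.3
total units xyz [-0.24  0.5  -1.08] ang [-0.008  0.006  0.021]
```

```bash
python3 -m jog '{"xyz":[[0,0,-0.5],[0,0,-0.3],[0,0,0]],"angular":[[0,0,0],[0,0,0],[0,0,0]]}'; python3 -m jog '{"xyz":[[0,0,-0.2],[0,0,0]],"angular":[[0,0,0],[0,0,0]]}';  python3 - <<'E'
from plant import *
from ov import *
o=bot.get_obs();p=o["tool_pos"];a=o["tcp_rot"][2];j=np.array([np.cos(a),np.sin(a),0]);print(p)
L=[(np.array([p,p+[0,0,66]]),(0,255,255)),(np.array([p-20*j,p+20*j]),(0,255,0))]
draw(cv2.cvtColor(capture("scene"),cv2.COLOR_RGB2BGR),"scene",L,(270,50,390,165),5.2,"pics/s5.png")
draw(cv2.cvtColor(capture("wrist"),cv2.COLOR_RGB2BGR),"wrist",L,(150,120,350,320),3,"pics/w5.png")
E
```

```text
time: 6.3
tool_pos: [470.4, 290.5, 15.2]
tcp_rot: [3.14, -0.001, 1.93]
contact_force: [-0.4, 0.1, 0.4]
grip_width: 0.6
time: 6.5
tool_pos: [470.6, 290.9, 11.3]
tcp_rot: [3.139, -0.001, 1.931]
contact_force: [0.3, 0.1, -0.2]
grip_width: 0.4
[470.6098087  290.90364559  11.30632839]
```

View pics/s5.png

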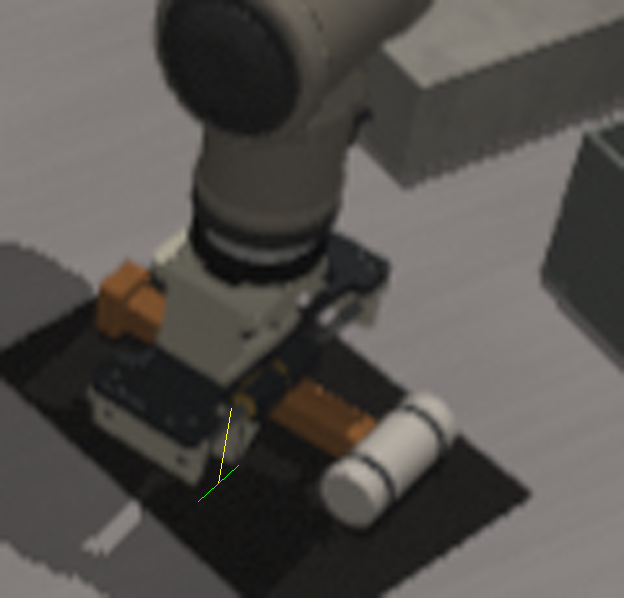

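View pics/w5.png

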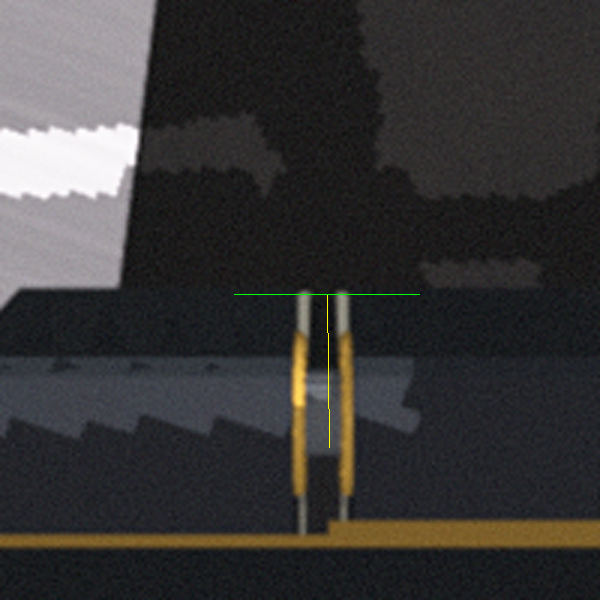

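The scene shows the finger ends near (230,460), above the marked TCP at (218,483). Probing down in small steps.

```bash
for i in 1 2 3; do python3 -m jog '{"xyz":[[0,0,-0.2],[0,0,0]],"angular":[[0,0,0],[0,0,0]]}' | egrep "pos|force"; done
```

```text
tool_pos: [471.3, 291.2, 8.0]
contact_force: [0.1, 0.9, 0.2]
tool_pos: [471.4, 291.3, 3.8]
contact_force: [0.2, -0.7, 0.2]
tool_pos: [471.4, 291.2, -0.6]
contact_force: [0.8, -0.3, 1.0]
```

The reported z is -0.6 with no contact, which is impossible if the TCP were at the fingertips. So the fingertips do sit higher than reported. Continuing to touch.

```bash
for i in 1 2 3 ; do python3 -m jog '{"xyz":[[0,0,-0.2],[0,0,0]],"angular":[[0,0,0],[0,0,0]]}' | egrep "pos|force"; done
```

```text
tool_pos: [471.4, 291.2, -5.0]
contact_force: [0.1, -0.4, 0.4]
tool_pos: [471.3, 291.2, -9.4]
contact_force: [-0.2, -0.0, -0.6]
tool_pos: [471.3, 291.2, -13.8]
contact_force: [-0.4, -0.4, 0.7]
```

```bash
for i in 1 2 3 4; do python3 -m jog '{"xyz":[[0,0,-0.1],[0,0,0]],"angular":[[0,0,0],[0,0,0]]}' | egrep "pos|force"; done
python3 - <<'E'
from plant import *
from ov import *
o=bot.get_obs();p=o["tool_pos"];a=o["tcp_rot"][2];j=np.array([np.cos(a),np.sin(a),0]);print(p,o["joint_positions"].round(4).tolist())
L=[(np.array([p,p+[0,0,66]]),(0,255,255)),(np.array([p-20*j,p+20*j]),(0,255,0))]
draw(cv2.cvtColor(capture("scene"),cv2.COLOR_RGB2BGR),"scene",L,(270,50,390,165),5.2,"pics/s6.png")
E
```

```text
tool_pos: [471.3, 291.2, -16.0]
contact_force: [-0.2, -0.2, -0.3]
tool_pos: [471.4, 291.2, -18.1]
contact_force: [-0.2, -0.5, -0.2]
tool_pos: [471.5, 291.3, -20.2]
contact_force: [0.3, -0.4, -0.3]
tool_pos: [471.5, 291.3, -22.3]
contact_force: [-0.0, -0.0, -0.2]
[471.52246055 291.29696233 -22.31394796] [0.4146, 0.6571, 1.6912, 0.001, 0.7881, -1.5166]
```

View pics/s6.png

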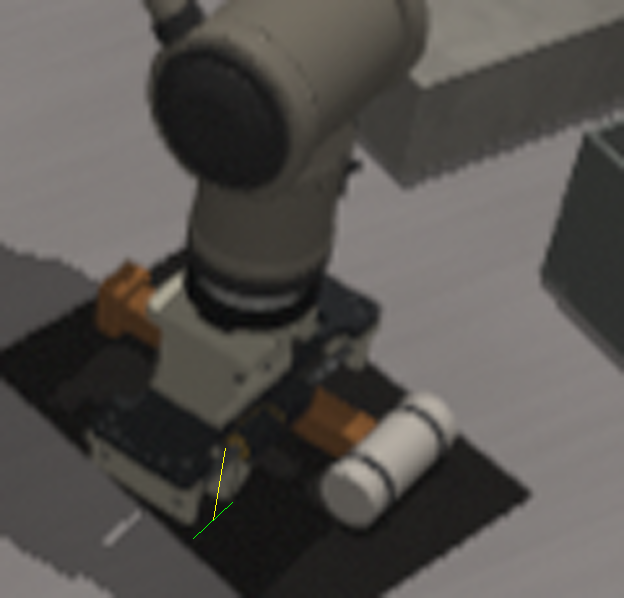

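```bash
for i in 1 2 3 4; do python3 -m jog '{"xyz":[[0,0,-0.1],[0,0,0]],"angular":[[0,0,0],[0,0,0]]}' | egrep "pos|force"; done
```

```text
tool_pos: [471.9, 291.4, -24.0]
contact_force: [-0.4, -0.5, -0.7]
tool_pos: [472.2, 291.6, -23.7]
contact_force: [0.3, -0.2, -0.4]
tool_pos: [472.7, 291.9, -23.9]
contact_force: [0.6, 0.3, -0.1]
tool_pos: [473.2, 292.1, -23.9]
contact_force: [0.8, -0.6, 0.0]
```

Contact at reported z ≈ -23.9, where the arm stops descending and starts sliding. The mat top is at 4, so the real fingertips are about 28 mm above the reported TCP. I'll correct for this and regrasp.

```bash
python3 -m jog '{"xyz":[[0,0,0.8],[0,0,1],[0,0,1],[0,0,0.8],[0,0.9,0.1],[0,0.9,0],[0,0.9,0],[0,0.6,0],[0,0,0],[0,0,0]],"angular":[[0,0,0],[0,0,0],[0,0,0],[0,0,0],[0,0,0],[0,0,0],[0,0,0],[0,0,0],[0,0,0],[0,0,0]]}' -1; python3 d.py 472.5 370.5 -19 110.7
```

```text
time: 10.45
tool_pos: [471.5, 358.7, 48.1]
tcp_rot: [3.137, -0.0, 1.93]
contact_force: [0.8, 0.2, 0.3]
grip_width: 76.3
t 10.45 pos [471.5 358.7  48.1] yaw 110.57 F [0.8 0.2 0.3] w 76.3
total units xyz [ 0.05  0.59 -3.35] ang [-0.019  0.041  0.021]
```

```bash
python3 -m jog '{"xyz":[[0.05,0.5,0],[0,0,-0.6],[0,0,-0.7],[0,0,0]],"angular":[[-0.02,0.04,0.02],[0,0,0],[0,0,0],[0,0,0]]}' -1; python3 d.py 472.5 370.5 -19 110.7
```

```text
time: 10.85
tool_pos: [472.4, 367.5, 19.2]
tcp_rot: [-3.14, 0.001, 1.931]
contact_force: [0.9, -0.4, -1.2]
grip_width: 91.8
t 10.85 pos [472.4 367.5  19.2] yaw 110.62 F [ 0.9 -0.4 -1.2] w 91.8
total units xyz [ 0.    0.15 -1.91] ang [ 0.015 -0.016  0.014]
```

```bash
python3 -m jog '{"xyz":[[0,0.14,-0.5],[0,0,-0.5],[0,0,-0.5],[0,0,-0.25],[0,0,0]],"angular":[[0,0,0],[0,0,0],[0,0,0],[0,0,0],[0,0,0]]}' -1; python3 d.py 472.5 370.5 -19 110.7; python3 look.py c wrist
```

```text
time: 11.35
tool_pos: [471.8, 369.4, -20.4]
tcp_rot: [-3.137, 0.001, 1.93]
contact_force: [-0.6, 0.3, -0.6]
grip_width: 91.6
t 11.35 pos [471.8 369.4 -20.4] yaw 110.57 F [-0.6  0.3 -0.6] w 91.6
total units xyz [0.04 0.05 0.07] ang [ 0.029 -0.037  0.021]
```

View pics/wrist_c.png

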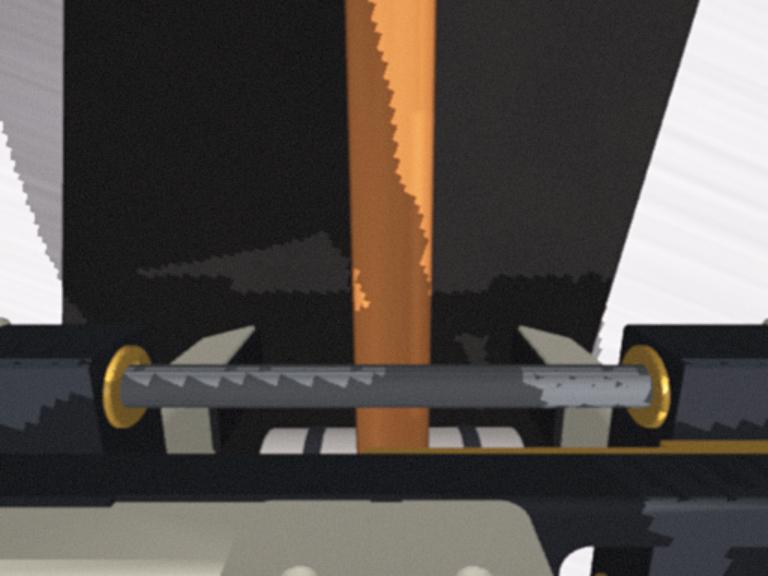

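Handle (350–432 px) lies between the open fingers (250 and 518). Closing.

```bash
python3 -m jog '{"xyz":[[0,0,0],[0,0,0],[0,0,0],[0,0,0],[0,0,0],[0,0,0],[0,0,0],[0,0,0],[0,0,0],[0,0,0]],"angular":[[0,0,0],[0,0,0],[0,0,0],[0,0,0],[0,0,0],[0,0,0],[0,0,0],[0,0,0],[0,0,0],[0,0,0]]}' 1;  python3 -m jog '{"xyz":[[0,0,0],[0,0,0]],"angular":[[0,0,0],[0,0,0]]}' 1
```

```text
time: 12.4
tool_pos: [473.1, 370.4, -18.0]
tcp_rot: [-3.141, 0.0, 1.93]
contact_force: [0.6, -0.5, 0.5]
grip_width: 23.8
time: 12.6
tool_pos: [473.1, 370.4, -18.0]
tcp_rot: [-3.141, 0.0, 1.93]
contact_force: [-0.4, -0.1, 0.2]
grip_width: 23.8
```

Width 23.8 mm: the handle is held. Lifting.

```bash
python3 -m jog '{"xyz":[[0,0,0.3],[0,0,0.6],[0,0,0.8],[0,0,0.8],[0,0,0.5],[0,0,0]],"angular":[[0,0,0],[0,0,0],[0,0,0],[0,0,0],[0,0,0],[0,0,0]]}' ; python3 look.py d wrist scene; python3 d.py 512.6 42.2 45 105.2
```

```text
time: 13.2
tool_pos: [471.6, 369.4, 45.2]
tcp_rot: [-3.137, 0.001, 1.93]
contact_force: [-0.2, 0.8, -2.5]
grip_width: 23.8
t 13.3 pos [470.8 368.9  43.6] yaw 110.58 F [ 0.4 -0.3 -4.2] w 23.7
total units xyz [  2.09 -16.33   0.07] ang [ 0.036 -0.055 -0.897]
```

View pics/scene_d.png

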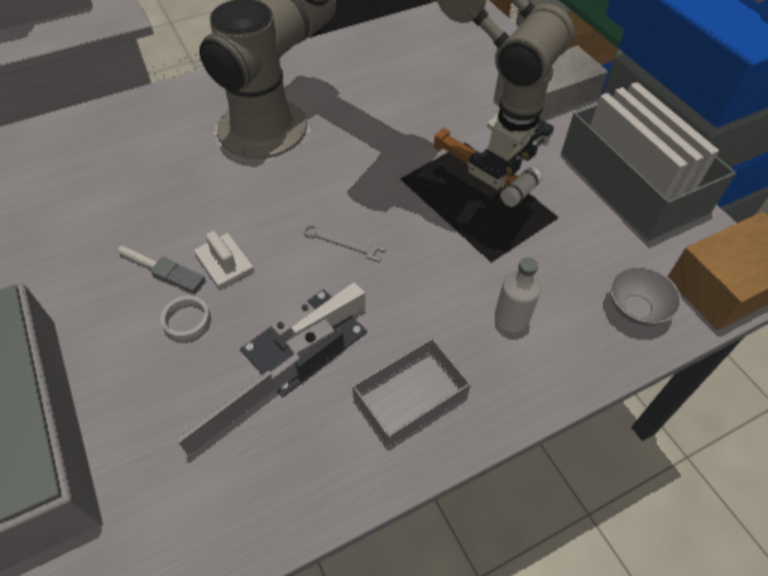

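View pics/wrist_d.png

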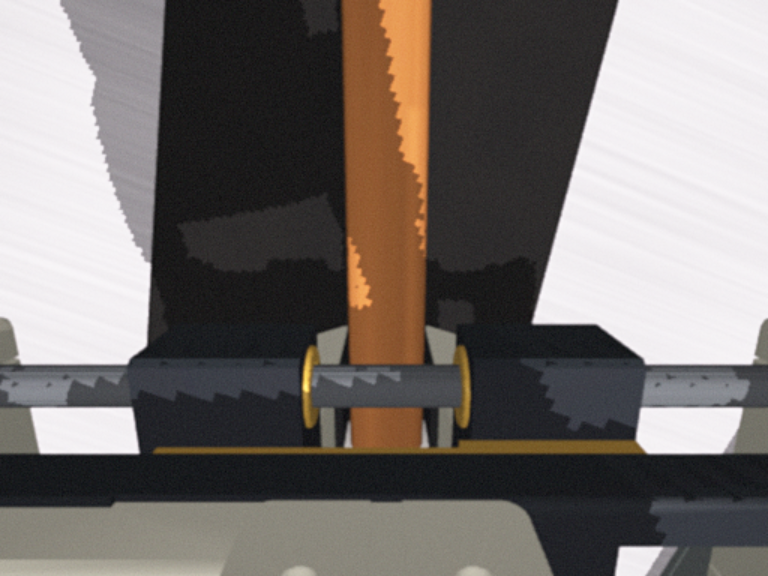

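Mallet held level, force ≈ -4 N (its weight). Carrying it over to the wedge.

```bash
python3 -m jog '{"xyz":[[0.1,-0.5,0.1],[0.12,-0.9,0.05],[0.12,-0.9,0.03],[0.12,-0.9,0.03],[0.12,-0.9,0.03],[0.12,-0.9,0.03],[0.12,-0.9,0.03],[0.12,-0.9,0.03],[0.12,-0.9,0.03]],"angular":[[0,0,-0.05],[0,0,-0.05],[0,0,-0.05],[0,0,-0.05],[0,0,-0.05],[0,0,-0.05],[0,0,-0.05],[0,0,-0.05],[0,0,-0.05]]}' ; python3 d.py 512.6 42.2 45 105.2
```

```text
time: 14.2
tool_pos: [488.3, 198.5, 45.8]
tcp_rot: [-3.123, 0.005, 1.879]
contact_force: [0.1, -1.0, -3.6]
grip_width: 24.3
t 14.2 pos [488.3 198.5  45.8] yaw 107.64 F [ 0.1 -1.  -3.6] w 24.3
total units xyz [ 1.22 -7.82 -0.04] ang [ 0.093 -0.161 -0.407]
```

```bash
python3 -m jog '{"xyz":[[0.16,-0.9,0],[0.16,-0.9,0],[0.16,-0.9,0],[0.16,-0.9,0],[0.16,-0.8,0],[0.16,-0.7,0],[0.1,-0.5,0],[0.05,-0.3,0],[0,0,0]],"angular":[[0.02,-0.03,-0.05],[0.02,-0.03,-0.05],[0.02,-0.03,-0.05],[0.02,-0.03,-0.05],[0.01,-0.03,-0.05],[0,0,-0.05],[0,0,-0.05],[0,0,-0.05],[0,0,0]]}' ; python3 d.py 512.6 42.2 -4 105.2
```

```text
time: 15.1
tool_pos: [505.2, 61.7, 42.9]
tcp_rot: [-3.131, 0.0, 1.823]
contact_force: [0.0, 0.3, -3.4]
grip_width: 23.2
t 15.1 pos [505.2  61.7  42.9] yaw 104.44 F [ 0.   0.3 -3.4] w 23.2
total units xyz [ 0.37 -0.97 -2.34] ang [ 0.03  -0.097  0.127]
```

```bash
python3 -m jog '{"xyz":[[0.3,0,-0.5],[0,-0.2,-0.8],[0,0,-0.7],[0,0,-0.25],[0,0,0]],"angular":[[0.02,-0.05,0.06],[0.01,-0.05,0.06],[0,0,0],[0,0,0],[0,0,0]]}' ; python3 d.py 512.6 42.2 -4 105.2
python3 - <<'E'
from plant import *
from ov import *
o=bot.get_obs();p=o["tool_pos"];a=np.degrees(o["tcp_rot"][2])-90
e=np.array([np.cos(np.radians(a)),np.sin(np.radians(a))])
m=p[:2]-8.5*e
L=models((590,-147,0,-74.8),-58,(m[0],m[1],p[2]+22,a),(435.3,337.6,0,10.3))
draw(cv2.cvtColor(capture("top"),cv2.COLOR_RGB2BGR),"top",L,(215,120,345,220),6,"pics/t6.png")
draw(cv2.cvtColor(capture("scene"),cv2.COLOR_RGB2BGR),"scene",L,(180,110,300,210),6,"pics/s7.png")
E
```

```text
time: 15.6
tool_pos: [512.0, 59.6, -5.5]
tcp_rot: [3.139, -0.0, 1.84]
contact_force: [-0.5, 0.3, -3.9]
grip_width: 23.6
t 15.6 pos [512.   59.6  -5.5] yaw 105.4 F [-0.5  0.3 -3.9] w 23.6
total units xyz [ 0.03 -0.87  0.08] ang [-0.01   0.019 -0.033]
```

View pics/t6.png

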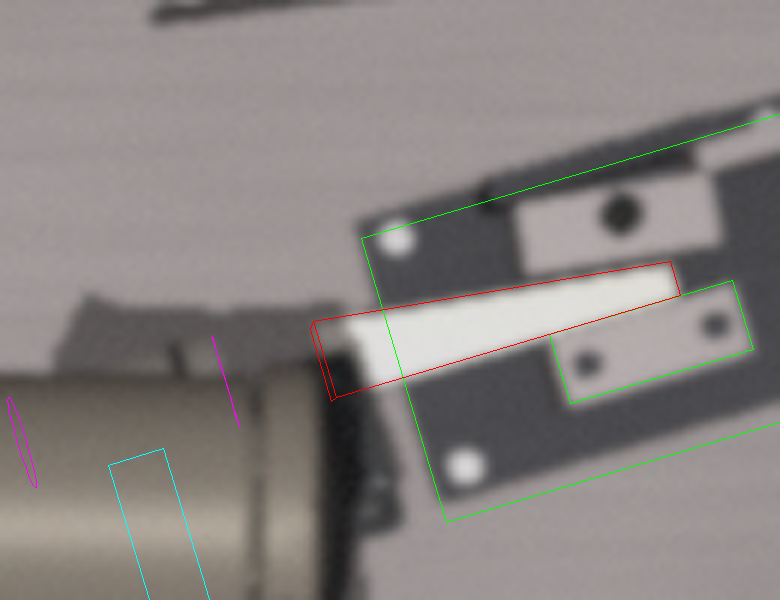

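View pics/s7.png

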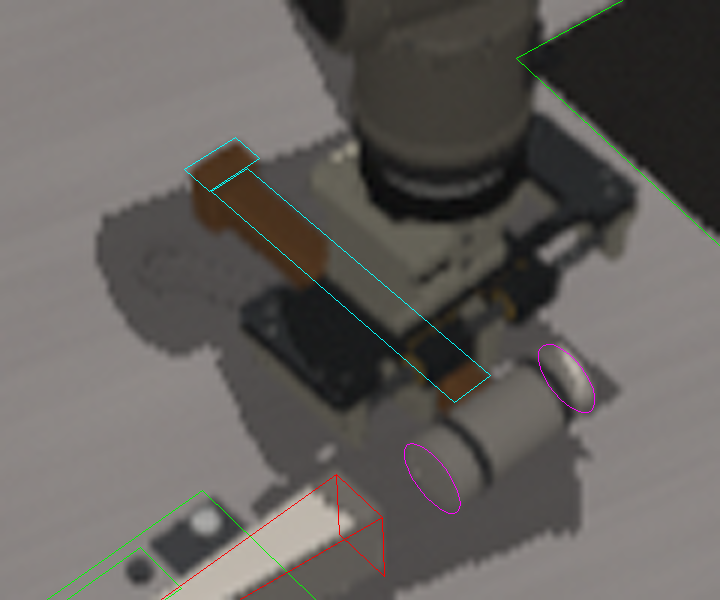

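Run:
```python
from plant import *
from ov import *
p=bot.get_obs()["tool_pos"];d=np.array([.2622,-.965]);e=np.array([.965,.2622])
for h in(61,75,89,100):
  for ee in (37.5,-37.5):
    q=np.r_[p[:2]+95*d+ee*e,h];print(h,ee,((proj(q,"scene")[0]-[180,110]+.5)*6-.5).round())
```

```text
61 37.5 [346. 502.]
61 -37.5 [242. 407.]
75 37.5 [345. 484.]
75 -37.5 [241. 389.]
89 37.5 [344. 467.]
89 -37.5 [239. 370.]
100 37.5 [343. 452.]
100 -37.5 [237. 356.]
```

```bash
python3 look.py e wrist
```

```text
(no output)
```

View pics/wrist_e.png

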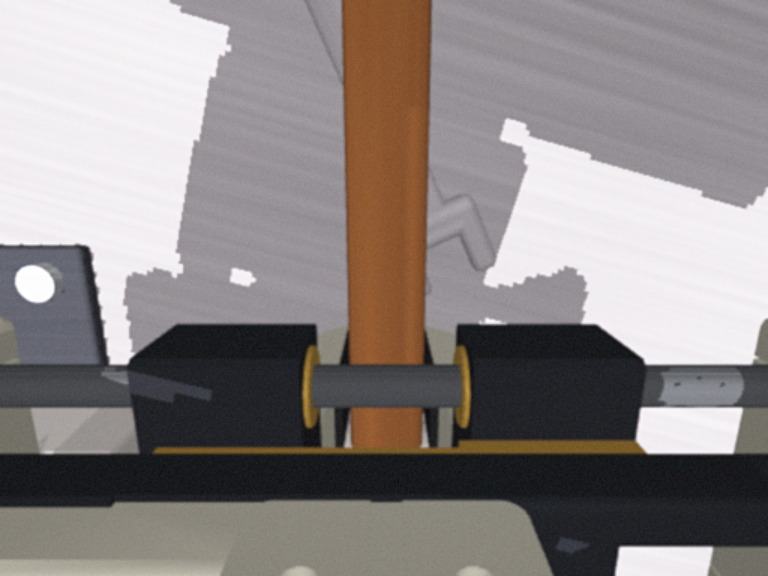

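Clearances look fine: the body is well above the wedge, and the model tracks the held mallet. Moving to about 12 mm short of the tail.

```bash
python3 -m jog '{"xyz":[[0.05,-0.5,0.05],[0.1,-0.5,0.03],[0.05,-0.4,0],[0,0,0]],"angular":[[0,0,-0.03],[0,0.02,0],[0,0,0],[0,0,0]]}' ; python3 d.py 519.2 18.1 -4 105.2
```

```text
time: 16.15
tool_pos: [518.8, 28.7, -0.6]
tcp_rot: [3.136, 0.001, 1.837]
contact_force: [0.4, 0.0, -3.3]
grip_width: 23.9
t 16.15 pos [518.8  28.7  -0.6] yaw 105.23 F [ 0.4  0.  -3.3] w 23.9
total units xyz [ 0.02 -0.53 -0.17] ang [-0.003  0.059 -0.004]
```

```bash
python3 -m jog '{"xyz":[[-0.05,-0.2,-0.15],[0.05,-0.15,0]],"angular":[[0,0.04,0],[0,0,0]]}';python3 -m jog '{"xyz":[[0.05,-0.17,0]],"angular":[[0,0,0]]}'; python3 -m jog '{"xyz":[[0.05,-0.17,0]],"angular":[[0,0,0]]}';python3 d.py 519.2 18.1 -4 105.2
```

```text
time: 16.35
tool_pos: [518.8, 20.9, -3.6]
tcp_rot: [3.14, 0.0, 1.836]
contact_force: [-0.0, 0.6, -3.3]
grip_width: 23.8
time: 16.45
tool_pos: [519.7, 17.4, -3.7]
tcp_rot: [3.14, -0.0, 1.836]
contact_force: [-0.8, 1.6, -2.2]
grip_width: 23.8
time: 16.55
tool_pos: [520.6, 14.0, -3.7]
tcp_rot: [3.14, -0.001, 1.836]
contact_force: [-0.6, 1.1, -1.7]
grip_width: 23.7
t 16.55 pos [520.6  14.   -3.7] yaw 105.18 F [-0.6  1.1 -1.7] w 23.7
total units xyz [-0.07  0.21 -0.01] ang [-0.009  0.012  0.003]
```

Contact at about 1.5 N and the wedge slides. Backing off, then a second light tap.

```bash
python3 -m jog '{"xyz":[[-0.1,0.38,0],[0,0,0]],"angular":[[0,0,0],[0,0,0]]}'; python3 -m jog '{"xyz":[[0.04,-0.2,0],[0.05,-0.2,0]],"angular":[[0,0,0],[0,0,0]]}'; for i in 1 2 3; do python3 -m jog '{"xyz":[[0.05,-0.19,0]],"angular":[[0,0,0]]}' | egrep "pos|force"; done;python3 d.py 519.2 18.1 -4 105.2
```

```text
time: 16.75
tool_pos: [518.6, 21.6, -3.9]
tcp_rot: [3.14, -0.001, 1.835]
contact_force: [-0.4, -0.0, -2.7]
grip_width: 23.6
time: 16.95
tool_pos: [520.3, 14.1, -3.8]
tcp_rot: [3.14, -0.0, 1.837]
contact_force: [0.4, -0.5, -2.5]
grip_width: 24.2
tool_pos: [521.3, 10.2, -3.9]
contact_force: [0.3, 0.3, -4.7]
tool_pos: [522.3, 6.1, -3.9]
contact_force: [-0.8, 0.8, -2.7]
tool_pos: [523.4, 1.9, -3.8]
contact_force: [-0.5, 0.9, -2.6]
t 17.25 pos [523.4   1.9  -3.8] yaw 105.25 F [-0.5  0.9 -2.6] w 24.0
total units xyz [-0.21  0.81 -0.01] ang [-0.011  0.008 -0.009]
```

```bash
python3 -m jog '{"xyz":[[-0.1,0.38,0],[0.05,-0.2,0],[0.06,-0.2,0]],"angular":[[0,0,0],[0,0,0],[0,0,0]]}' | egrep "pos|force"; for i in 1 2 3 4; do python3 -m jog '{"xyz":[[0.05,-0.19,0]],"angular":[[0,0,0]]}' | egrep "pos|force"; done;python3 d.py 519.2 18.1 -4 105.2
```

```text
tool_pos: [523.8, 1.1, -3.8]
contact_force: [0.0, 1.0, -3.2]
tool_pos: [524.8, -2.8, -3.8]
contact_force: [-0.2, 0.1, -3.3]
tool_pos: [525.8, -6.9, -3.8]
contact_force: [-0.2, 1.8, -2.8]
tool_pos: [526.9, -11.0, -3.8]
contact_force: [-1.1, 0.7, -1.8]
tool_pos: [528.0, -15.2, -3.9]
contact_force: [-1.6, 0.7, -2.5]
t 17.95 pos [528.  -15.2  -3.9] yaw 105.24 F [-1.6  0.7 -2.5] w 23.6
total units xyz [-0.44  1.66 -0.01] ang [-0.012  0.008 -0.007]
```

About 34 mm driven so far at 1–2 N. Now shorter steps (1.5 mm), since the bite may come at any point.

```bash
python3 -m jog '{"xyz":[[-0.1,0.35,0],[0.04,-0.15,0],[0.04,-0.15,0]],"angular":[[0,0,0],[0,0,0],[0,0,0]]}' | egrep "pos|force"; for i in 1 2 3 4 5; do python3 -m jog '{"xyz":[[0.02,-0.075,0]],"angular":[[0,0,0]]}' | egrep "pos|force"; done
```

```text
tool_pos: [527.7, -14.6, -3.9]
contact_force: [-0.8, 0.4, -3.3]
tool_pos: [528.2, -16.3, -3.9]
contact_force: [-1.1, 1.7, -3.4]
tool_pos: [528.5, -17.8, -3.9]
contact_force: [-0.5, 1.5, -2.7]
tool_pos: [528.9, -19.3, -3.9]
contact_force: [-0.0, 1.5, -3.0]
tool_pos: [529.4, -20.9, -3.9]
contact_force: [-0.5, 1.7, -2.7]
tool_pos: [529.7, -22.4, -3.9]
contact_force: [-0.5, 1.5, -2.9]
```

```bash
for i in 1 2 3; do python3 -m jog '{"xyz":[[0.02,-0.075,0]],"angular":[[0,0,0]]}' | egrep "pos|force"; done
```

```text
tool_pos: [530.2, -24.0, -3.9]
contact_force: [-0.6, 0.9, -2.7]
tool_pos: [530.6, -25.6, -3.9]
contact_force: [-1.0, 1.6, -2.4]
tool_pos: [530.8, -27.1, -3.9]
contact_force: [-1.5, 2.7, -2.7]
```

Force rising to ~3 N: possible start of the bite at wedge x ≈ -11. Retreating, then 1 mm steps.

```bash
python3 -m jog '{"xyz":[[-0.08,0.3,0],[0.04,-0.13,0],[0.03,-0.12,0]],"angular":[[0,0,0],[0,0,0],[0,0,0]]}' | egrep "pos|force"; for i in 1 2 3 4; do python3 -m jog '{"xyz":[[0.013,-0.05,0]],"angular":[[0,0,0]]}' | egrep "pos|force"; done
```

```text
tool_pos: [530.8, -26.3, -3.9]
contact_force: [-0.1, -0.8, -3.5]
tool_pos: [531.0, -27.4, -3.9]
contact_force: [-0.8, 3.0, -2.2]
tool_pos: [531.0, -27.9, -4.0]
contact_force: [-1.1, 7.1, -1.4]
tool_pos: [530.9, -28.0, -3.9]
contact_force: [-0.9, 7.4, -0.7]
tool_pos: [530.9, -27.9, -3.8]
contact_force: [-1.4, 7.3, -0.6]
```

It bites: a 1 mm command stalls at about 7.5 N, so the arm's stiffness is ~7 N/mm. I'll do separate taps with gradually larger commands.

```bash
python3 -m jog '{"xyz":[[-0.04,0.15,0],[0.03,-0.11,0]],"angular":[[0,0,0],[0,0,0]]}' | egrep "pos|force"; for i in 1 2; do python3 -m jog '{"xyz":[[0.02,-0.075,0]],"angular":[[0,0,0]]}' | egrep "pos|force"; done;  python3 -m jog '{"xyz":[[-0.04,0.15,0],[0.03,-0.11,0]],"angular":[[0,0,0],[0,0,0]]}' | egrep "pos|force";python3 d.py 519.2 18.1 -4 105.2
```

```text
tool_pos: [530.8, -27.0, -3.8]
contact_force: [-0.3, 0.1, -2.0]
tool_pos: [530.9, -28.1, -3.8]
contact_force: [-0.9, 9.4, -0.3]
tool_pos: [530.9, -28.4, -3.8]
contact_force: [-1.1, 12.2, 1.7]
tool_pos: [530.9, -27.8, -3.7]
contact_force: [0.6, 0.4, -2.9]
t 20.35 pos [530.9 -27.8  -3.7] yaw 105.33 F [ 0.6  0.4 -2.9] w 23.6
total units xyz [-0.58  2.29 -0.01] ang [-0.067 -0.022 -0.021]
```

```bash
for i in 1 2; do python3 -m jog '{"xyz":[[0.025,-0.095,0]],"angular":[[0,0,0]]}' | egrep "pos|force"; done;  python3 -m jog '{"xyz":[[-0.04,0.15,0],[0.03,-0.11,0]],"angular":[[0,0,0],[0,0,0]]}' | egrep "pos|force";python3 d.py 519.2 18.1 -4 105.2
```

```text
tool_pos: [530.7, -28.8, -3.8]
contact_force: [-2.4, 13.6, 0.0]
tool_pos: [530.5, -28.9, -3.8]
contact_force: [-2.5, 14.8, 1.6]
tool_pos: [530.5, -28.3, -3.8]
contact_force: [-0.1, -0.1, -3.5]
t 20.75 pos [530.5 -28.3  -3.8] yaw 105.37 F [-0.1 -0.1 -3.5] w 24.0
total units xyz [-0.56  2.32 -0.01] ang [-0.108 -0.05  -0.029]
```

```bash
python3 -m jog '{"xyz":[[-0.04,0.15,0],[0.03,-0.12,0]],"angular":[[-0.1,-0.05,-0.02],[0,0,0]]}' | egrep "pos|force"; for i in 1 2; do python3 -m jog '{"xyz":[[0.03,-0.11,0]],"angular":[[0,0,0]]}' | egrep "pos|force"; done;  python3 -m jog '{"xyz":[[-0.04,0.15,0],[0.03,-0.11,0]],"angular":[[0,0,0],[0,0,0]]}' | egrep "pos|force";python3 d.py 519.2 18.1 -4 105.2
```

```text
tool_pos: [530.5, -28.8, -3.9]
contact_force: [0.3, 0.0, -3.1]
tool_pos: [530.3, -29.7, -4.0]
contact_force: [-1.9, 15.8, 1.8]
tool_pos: [530.2, -29.6, -3.9]
contact_force: [-1.4, 16.9, 2.4]
tool_pos: [530.2, -28.6, -3.8]
contact_force: [0.9, 0.2, -3.0]
t 21.35 pos [530.2 -28.6  -3.8] yaw 105.26 F [ 0.9  0.2 -3. ] w 23.7
total units xyz [-0.55  2.33 -0.01] ang [-0.045 -0.019 -0.011]
```

```bash
python3 -m jog '{"xyz":[[-0.02,0.08,0],[0.03,-0.12,0]],"angular":[[-0.04,-0.02,-0.01],[0,0,0]]}' | egrep "pos|force"; for i in 1 2; do python3 -m jog '{"xyz":[[0.033,-0.123,0]],"angular":[[0,0,0]]}' | egrep "pos|force"; done;  python3 -m jog '{"xyz":[[-0.04,0.15,0],[0.03,-0.11,0]],"angular":[[0,0,0],[0,0,0]]}' | egrep "pos|force";python3 d.py 519.2 18.1 -4 105.2
```

```text
tool_pos: [530.2, -29.9, -3.9]
contact_force: [-3.5, 13.5, 0.4]
tool_pos: [529.8, -30.1, -3.9]
contact_force: [-2.1, 19.2, 3.3]
tool_pos: [529.7, -30.0, -3.8]
contact_force: [-1.4, 16.7, 1.8]
tool_pos: [529.5, -28.9, -3.7]
contact_force: [-0.1, 0.1, -3.5]
t 21.95 pos [529.5 -28.9  -3.7] yaw 105.24 F [-0.1  0.1 -3.5] w 23.6
total units xyz [-0.52  2.35 -0.01] ang [-0.073 -0.039 -0.006]
```

```bash
python3 -m jog '{"xyz":[[-0.02,0.08,0],[0.03,-0.08,0]],"angular":[[-0.07,-0.04,0],[0,0,0]]}' | egrep "pos|force"; for i in 1 2; do python3 -m jog '{"xyz":[[0.037,-0.135,0]],"angular":[[0,0,0]]}' | egrep "pos|force"; done;  python3 -m jog '{"xyz":[[-0.04,0.15,0],[0.03,-0.11,0]],"angular":[[0,0,0],[0,0,0]]}' | egrep "pos|force";python3 d.py 519.2 18.1 -4 105.2
```

```text
tool_pos: [530.0, -30.0, -3.8]
contact_force: [-5.8, 9.0, -0.7]
tool_pos: [529.3, -30.6, -3.9]
contact_force: [-3.9, 19.5, 3.6]
tool_pos: [529.1, -30.6, -3.9]
contact_force: [-1.1, 18.6, 2.1]
tool_pos: [528.9, -29.4, -3.8]
contact_force: [-0.3, -1.0, -3.1]
t 22.55 pos [528.9 -29.4  -3.8] yaw 105.25 F [-0.3 -1.  -3.1] w 23.8
total units xyz [-0.48  2.37 -0.01] ang [-0.064 -0.041 -0.008]
```

Peaks now ~20 N. Backing off for a look at the wedge and mallet.

```bash
python3 -m jog '{"xyz":[[-0.15,0.7,0],[0,0,0]],"angular":[[-0.06,-0.04,0],[0,0,0]]}' | egrep "pos|force"
cat > p8.py <<'E'
from plant import *
from ov import *
import sys
o=bot.get_obs();p=o["tool_pos"];a=np.degrees(o["tcp_rot"][2])-90
e=np.array([np.cos(np.radians(a)),np.sin(np.radians(a))])
m=p[:2]-8.5*e
L=models((590,-147,0,-74.8),float(sys.argv[2]),(m[0],m[1],p[2]+22,a),(435.3,337.6,0,10.3))
draw(cv2.cvtColor(capture("scene"),cv2.COLOR_RGB2BGR),"scene",L,(160,110,290,220),5.4,f"pics/sc{sys.argv[1]}.png")
draw(cv2.cvtColor(capture("top"),cv2.COLOR_RGB2BGR),"top",L,(235,120,365,220),6,f"pics/tp{sys.argv[1]}.png")
E
python3 p8.py 8 -8
```

```text
tool_pos: [526.5, -16.9, -3.9]
contact_force: [-0.0, 0.2, -3.1]
```

View pics/sc8.png

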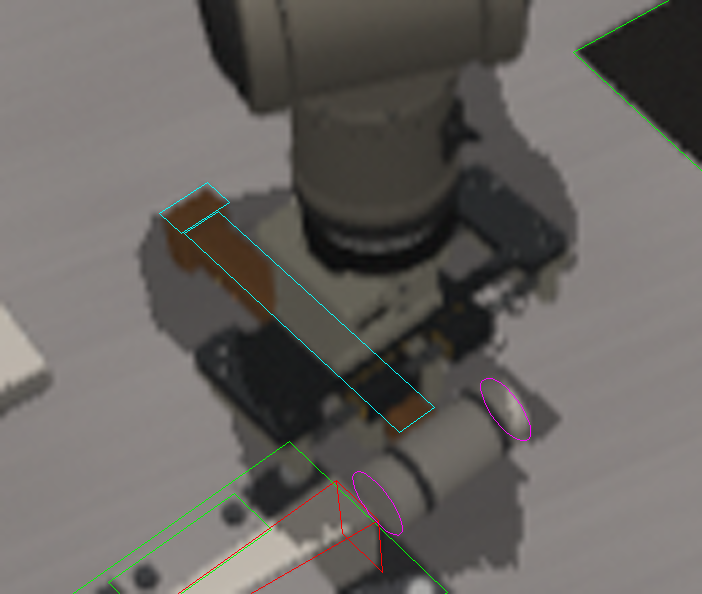

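View pics/tp8.png

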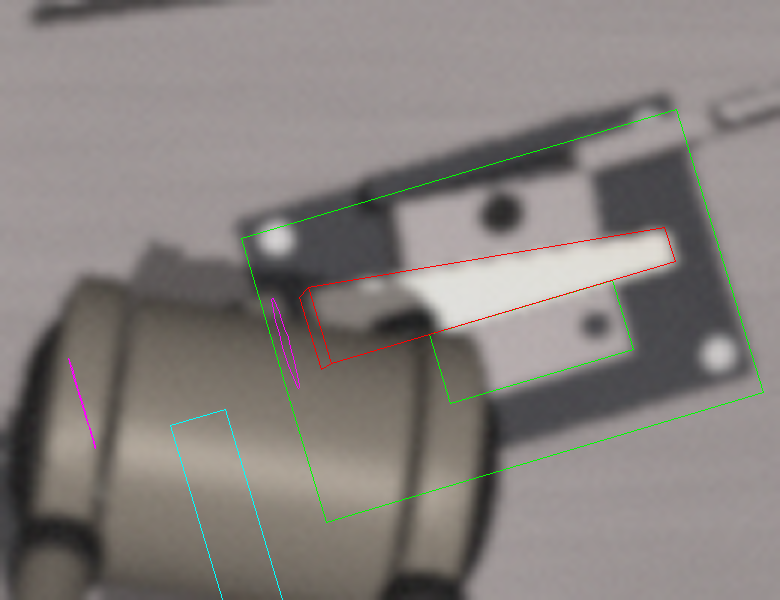

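Wedge nose matches the model at x ≈ -8 mm, in line with the slot; the mallet is still firmly held. Now taps to confirm it no longer moves.

```bash
python3 -m jog '{"xyz":[[0.12,-0.3,0],[0.06,-0.2,0],[0,0,0]],"angular":[[0,0,0],[0,0,0],[0,0,0]]}' | egrep "pos|force"; python3 -m jog '{"xyz":[[0.02,-0.06,0]],"angular":[[0,0,0]]}' | egrep "pos|force"
```

```text
tool_pos: [531.7, -29.9, -3.6]
contact_force: [-2.8, 7.8, -1.2]
tool_pos: [531.4, -30.0, -3.7]
contact_force: [-2.8, 13.8, 1.3]
```

```bash
for i in 1 2; do python3 -m jog '{"xyz":[[0.037,-0.135,0]],"angular":[[0,0,0]]}' | egrep "pos|force"; done;  python3 -m jog '{"xyz":[[-0.04,0.15,0],[0.03,-0.1,0]],"angular":[[-0.06,-0.04,0],[0,0,0]]}' | egrep "pos|force"; for i in 1 2; do python3 -m jog '{"xyz":[[0.039,-0.14,0]],"angular":[[0,0,0]]}' | egrep "pos|force"; done;  python3 -m jog '{"xyz":[[-0.04,0.15,0],[0.03,-0.1,0]],"angular":[[-0.06,-0.04,0],[0,0,0]]}' | egrep "pos|force";python3 d.py 519.2 18.1 -4 105.2
```

```text
tool_pos: [531.0, -30.2, -3.6]
contact_force: [-2.9, 20.3, 4.1]
tool_pos: [530.9, -30.1, -3.5]
contact_force: [-1.8, 19.2, 4.2]
tool_pos: [530.8, -28.8, -3.4]
contact_force: [0.0, 0.2, -3.9]
tool_pos: [530.5, -30.4, -3.5]
contact_force: [-4.0, 20.9, 3.2]
tool_pos: [530.0, -30.6, -3.6]
contact_force: [-2.9, 21.8, 3.6]
tool_pos: [529.8, -29.9, -3.7]
contact_force: [-0.1, -0.7, -3.0]
t 24.05 pos [529.8 -29.9  -3.7] yaw 105.09 F [-0.1 -0.7 -3. ] w 23.6
total units xyz [-0.53  2.4  -0.02] ang [-0.055 -0.012  0.018]
```

Three taps at 20–22 N end at the same position (within 0.2 mm along the slot), so the wedge is tight. Withdrawing, and carrying the mallet back.

```bash
python3 -m jog '{"xyz":[[-0.1,0.4,0],[-0.2,0.8,0],[-0.2,0.8,0],[-0.1,0.6,0.5],[0,0.5,0.8],[0,0.6,0.7],[0,0.8,0.5],[0,0.9,0.1]],"angular":[[-0.05,0,0],[0,0,0],[0,0,0],[0,0,0],[0,0,0.05],[0,0,0.05],[0,0,0.05],[0,0,0.05]]}'; python3 d.py 473 370 40 110.6
```

```text
time: 24.85
tool_pos: [517.0, 82.3, 52.5]
tcp_rot: [-3.142, 0.002, 1.851]
contact_force: [-0.3, 0.8, -3.2]
grip_width: 23.7
t 24.85 pos [517.   82.3  52.5] yaw 106.08 F [-0.3  0.8 -3.2] w 23.7
total units xyz [-2.2  14.39 -0.63] ang [0.014 0.005 0.754]
```

```bash
python3 -m jog '{"xyz":[[-0.17,0.9,0],[-0.17,0.9,0],[-0.17,0.9,0],[-0.17,0.9,0],[-0.17,0.9,0],[-0.17,0.9,0],[-0.17,0.9,0],[-0.17,0.9,0]],"angular":[[0,0,0.05],[0,0,0.05],[0,0,0.05],[0,0,0.05],[0,0,0.05],[0,0,0.05],[0,0,0.05],[0,0,0.05]]}' >/dev/null; python3 d.py 465 360 40 110.6
```

```text
t 25.65 pos [488.4 237.7  60.4] yaw 108.74 F [-0.2 -0.1 -3.6] w 23.9
total units xyz [-1.17  6.11 -1.02] ang [0.004 0.096 0.309]
```

```bash
python3 -m jog '{"xyz":[[-0.17,0.9,-0.1],[-0.17,0.9,-0.15],[-0.17,0.9,-0.15],[-0.17,0.9,-0.15],[-0.17,0.7,-0.15],[-0.17,0.5,-0.15],[-0.1,0.3,0],[0,0,0]],"angular":[[0,0.02,0.05],[0,0.02,0.05],[0,0.02,0.05],[0,0.02,0.05],[0,0.02,0.05],[0,0,0.04],[0,0,0],[0,0,0]]}' >/dev/null; python3 d.py 465 360 -17 110.6
```

```text
t 26.45 pos [461.7 350.3  47.8] yaw 110.9 F [-0.3 -0.9 -3.1] w 23.9
total units xyz [ 0.16  0.49 -3.24] ang [-0.009  0.037 -0.05 ]
```

```bash
python3 -m jog '{"xyz":[[0.1,0.3,-0.6],[0,0,-0.7],[0,0,-0.6],[0,0,-0.5],[0,0,0]],"angular":[[0,0.03,-0.04],[0,0,0],[0,0,0],[0,0,0],[0,0,0]]}' >/dev/null; python3 d.py 465 360 -17 110.6; python3 -m jog '{"xyz":[[0,0,-0.25],[0,0,0]],"angular":[[0,0,0],[0,0,0]]}'|egrep "pos|force"
```

```text
t 26.95 pos [464.9 355.   -4. ] yaw 110.45 F [-0.2 -0.2 -2.9] w 23.9
total units xyz [ 0.    0.25 -0.65] ang [-0.003  0.005  0.025]
tool_pos: [465.1, 354.7, -9.7]
contact_force: [-1.1, -0.2, -2.6]
```

```bash
for i in 1 2 ; do python3 -m jog '{"xyz":[[0,0,-0.1]],"angular":[[0,0,0]]}'|egrep "pos|force"; done; python3 look.py f scene wrist
```

```text
tool_pos: [465.7, 354.9, -11.2]
contact_force: [-0.1, 1.0, -2.9]
tool_pos: [465.9, 355.0, -13.1]
contact_force: [-0.5, -0.2, -2.3]
```

View pics/scene_f.png

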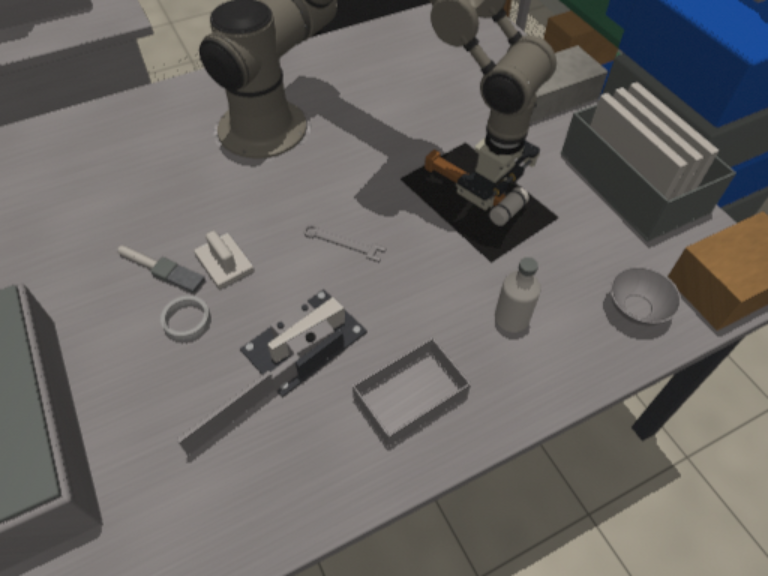

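Wedge is seated in the slot, bystanders are unmoved, and the mallet is just above the mat. Lowering to contact.

```bash
for i in 1 2 3; do python3 -m jog '{"xyz":[[0,0,-0.08]],"angular":[[0,0,0]]}'|egrep "pos|force"; done
```

```text
tool_pos: [466.0, 355.2, -14.4]
contact_force: [0.2, -0.5, -2.9]
tool_pos: [466.1, 355.3, -15.9]
contact_force: [-0.5, -0.4, -4.3]
tool_pos: [466.3, 355.4, -17.5]
contact_force: [0.7, 0.1, -1.6]
```

```bash
for i in 1 ; do python3 -m jog '{"xyz":[[0,0,-0.06]],"angular":[[0,0,0]]}'|egrep "pos|force"; done;  python3 -m jog '{"xyz":[[0,0,0],[0,0,0],[0,0,0],[0,0,0],[0,0,0],[0,0,0],[0,0,0],[0,0,0]],"angular":[[0,0,0],[0,0,0],[0,0,0],[0,0,0],[0,0,0],[0,0,0],[0,0,0],[0,0,0]]}' -1
```

```text
tool_pos: [466.3, 355.3, -18.1]
contact_force: [-3.3, -3.1, 10.6]
time: 28.65
tool_pos: [467.5, 356.1, -16.9]
tcp_rot: [3.135, -0.001, 1.927]
contact_force: [1.0, 0.3, -0.5]
grip_width: 83.2
```

Landed on the mat and released. Raising the gripper clear.

```bash
python3 -m jog '{"xyz":[[0,0,0.2],[0,0,0.4],[0,0,0.8],[0,0,1],[0,0,1],[0,0,1],[0,0,1],[-0.5,0,1],[-1,0,0.5],[-1,0,0]],"angular":[[0,0,0],[0,0,0],[0,0,0],[0,0,0],[0,0,0],[0,0,0],[0,0,0],[0,0,0],[0,0,0],[0,0,0]]}' -1
python3 - <<'E'
from plant import *
from ov import *
L=models((590,-147,0,-74.8),-8,(458,353,4,21),(435.3,337.6,0,10.3))
t=cv2.cvtColor(capture("top"),cv2.COLOR_RGB2BGR)
s=cv2.cvtColor(capture("scene"),cv2.COLOR_RGB2BGR)
cv2.imwrite("pics/topz.png",cv2.resize(t,None,fx=1.5,fy=1.5))
draw(s,"scene",L,(150,80,390,270),3.2,"pics/scz.png")
draw(t,"top",L,(255,125,375,215),6,"pics/tpz.png")
E
```

```text
time: 29.65
tool_pos: [418.2, 355.7, 132.0]
tcp_rot: [3.13, -0.002, 1.925]
contact_force: [-0.1, 0.0, -0.4]
grip_width: 91.6
```

View pics/scz.png

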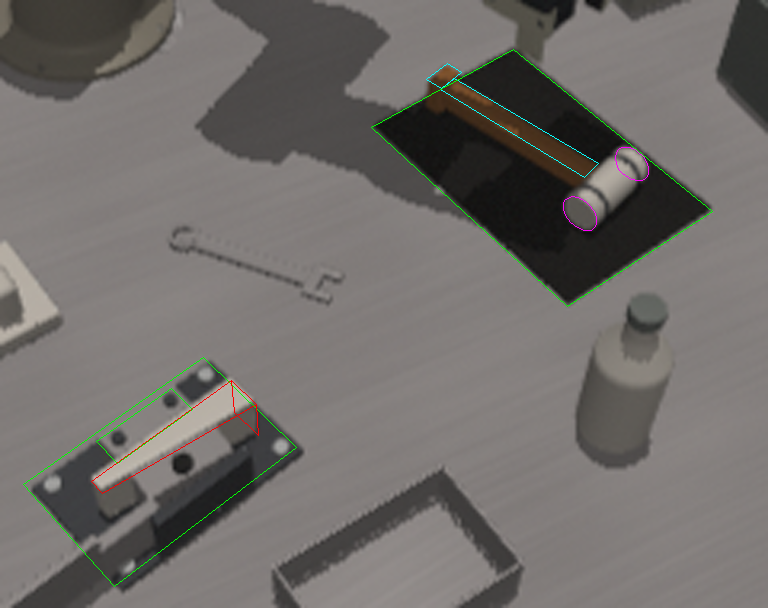

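View pics/topz.png

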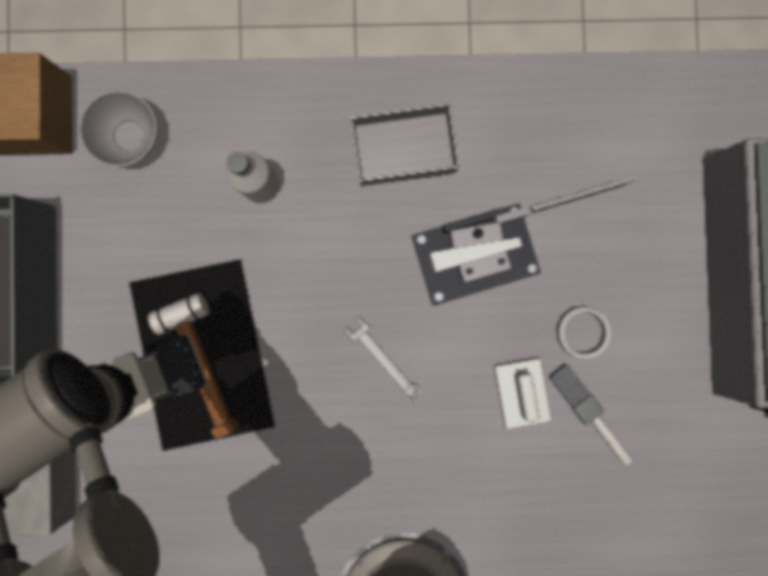

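View pics/tpz.png

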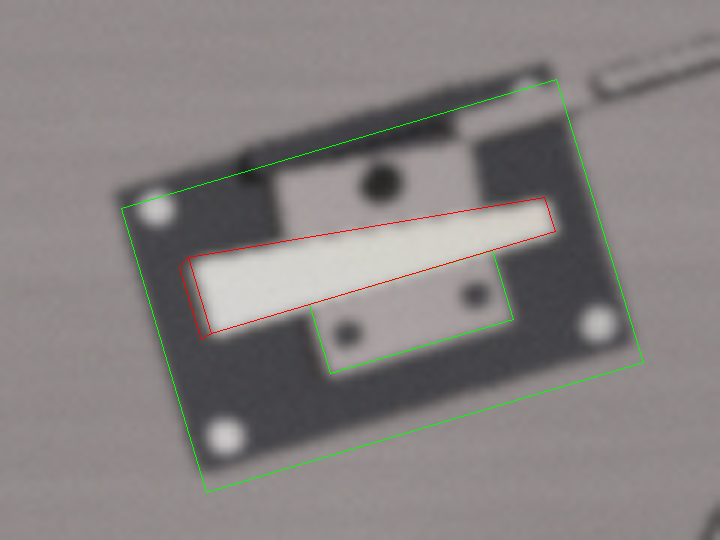

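All checks out: the wedge is in line at x ≈ -7 mm, the mallet lies flat on the mat, and everything else is in place. Letting the arm rest, then handing in.

```bash
python3 -m jog '{"xyz":[[0,0,0],[0,0,0],[0,0,0]],"angular":[[0,0,0],[0,0,0],[0,0,0]]}' && python3 -c "
from plant import bot
print(bot.close_job())"
```

```text
time: 30.05
tool_pos: [417.6, 355.6, 131.7]
tcp_rot: [3.131, -0.001, 1.927]
contact_force: [0.6, -0.3, -0.1]
grip_width: 92.2
the job is handed in; nothing more can be done
None
```

The wedge is driven in and sits tight, the mallet is back on the mat, and I handed the job in at about 30 s of the 58 s allowed; no verdict was reported.

**What I did:** I drove the wedge about 50 mm along its slot with a dozen or so separate light taps, backing the mallet off each time. It slid at 1–2 N and started to bite at about x = -11 mm. The taps then rose from about 7 N to about 22 N.

**Last checks:**
- **Wedge:** the last three taps, at about 20–22 N, all stopped within about 0.2 mm of each other. Final pictures show the wedge in line with the slot, at about x = -7 mm.
- **Hardest tap:** the highest reading was about 22 N along the slot, or about 23 N in total once vertical force is included. Readings come only at the end of each 0.1 s row, so a brief higher peak can't be ruled out.
- **Squeeze force:** I couldn't measure the force between wedge and bracket. I judged tightness from the stopped motion and the tap forces.
- **Mallet:** it lies flat on the mat and released, a little nearer the mat's middle than where it started. The handle turned slightly in the grip during tapping.
- **Other objects:** no bystander appears to have moved in the pictures, and the gripper is clear of everything.

**What failed or disagreed:** the first grasp closed on nothing. The reported TCP turned out to be about 28 mm beyond the real fingertips, although it is specified as being at their very end. I found this by touching down on a free part of the mat, and I corrected for it in the second grasp and in every move after that.

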